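# Stack the fixture-parts trays in the dock and close the stack

### The job

Swing the lamp well clear of the stacking dock (by about a quarter turn), lift the green cover off the tray in the dock and put it aside on the bench, then stack every loose orange tray, in any order, on the tray in the dock so that all corner pins drop into the sockets below and each tray sits flat. Seat the cover on top in the same way and swing the lamp back so that its head is centred over the stack. Keep trays and cover level while you carry them, leave the dock's own tray in place, and do not disturb the V-block, the step block and the clamp strap.

Things in the scene. Friction and masses are not known exactly. Their poses are not given: they have to be found in the camera images.
- dock: fixed dark steel stacking dock; origin at bench level under the middle of its block; x across, y along, z up. Block 54 x 130 mm, top 24 mm above the bench, four corner sockets like a tray's (a tray seated in it lies flat on its top); 12 mm high rails along its long sides, to 40 mm from the middle. The lamp post, 22 mm thick, 228 mm high, stands at x +20, y +170 mm.
- lamp (a joint): hinge of the lamp arm on the post, vertical axis, rad: 0 = lamp head centred over the dock block; grows counter-clockwise seen from above, swinging the head out to the dock's +x side; stops at -0.4 and 1.7. Light friction, about 1 N at the grip; stays where it is left.
- lamp_hinge (a point): point on the lamp's hinge axis, at the height of lamp_grip
- lamp_grip (a point): upright yellow round grip, 22 mm diameter, 48 mm tall, on top of the white lamp head (disc 76 mm across, 20 mm thick, underside 225 mm above the bench). Point on the grip's axis, 27 mm above the disc's top and 21 mm below the grip's top; 171 mm from the hinge axis; turns with the lamp.
- tray0_c (a point): orange parts tray of T-nuts, starts seated in the dock under the cover and stays there. Body 54 (x) x 130 (y) x 24 mm, open recess; in the top at each corner (x +-18, y +-55 mm) a 13 mm square socket 18 mm deep; under the same corners four round-ended pins, 10.4 mm thick, 10 mm long. Seated, it lies flat on the rim below, pins in: each tray adds 24 mm. Point: middle of the body, 22 mm above the pin tips; z up.
- tray1_c (a point): loose orange tray of steel studs, may be absent. Shaped like the tray in the dock (all five are alike); stands on its pins on the bench. Half-way along each long side a grip lug, 40 mm long, from 2 to 16 mm above the body's underside, makes it 60 mm wide there (x): grip across the lugs. About 0.3 kg. A half turn makes no difference. Point: middle of the body, 22 mm above the pin tips; z up.
- tray2_c (a point): loose orange tray of washers, may be absent. The same tray as the one of studs: body 54 x 130 x 24 mm on 10 mm pins, 60 mm wide (x) across the grip lugs. Point: middle of the body, 22 mm above the pin tips; z up.
- tray3_c (a point): loose orange tray of three ground blocks, may be absent. The same tray as the one of studs: body 54 x 130 x 24 mm on 10 mm pins, 60 mm wide (x) across the grip lugs. Point: middle of the body, 22 mm above the pin tips; z up.
- tray4_c (a point): loose orange tray of brass stops, may be absent. The same tray as the one of studs: body 54 x 130 x 24 mm on 10 mm pins, 60 mm wide (x) across the grip lugs. Point: middle of the body, 22 mm above the pin tips; z up.
- cover_grip (a point): green cover, starts seated on the tray in the dock. Board 54 x 130 x 10 mm, four corner pins below like a tray's; black rib handle on top, 14 mm thick (x), 70 mm long (y), 34 mm high: grip across its 14 mm. Point: in the handle, 12 mm below its top, 42 mm above the pin tips, so 32 mm above the rim it is seated on; z up. 0.25 kg. A half turn makes no difference.
- vblock: bystander: steel V-block, 50 x 50 x 40 mm; origin at the centre of its underside. Leave it alone.
- stepblock: bystander: dark steel step block, 60 x 30 x 42 mm; origin at the centre of its underside. Leave it alone.
- strap: bystander: steel clamp strap, 28 x 100 x 14 mm; origin at the centre of its underside. Leave it alone.
There are look-alikes about, which are no part of the job. Of the things shaped like the part that bears cover_grip, the green one is meant.

How it is judged:
On the way, in this order (a step that is already met when the one before it is completed fails the run):
1. the lamp is swung clear of the dock (at least 1.1 rad) (value of joint lamp above 1.1 rad), for 0.2 s.
2. the cover is off the dock and down on the bench (horizontal distance between cover_grip and dock above 0.09 m and height (world z) of cover_grip below 0.05 m), for 0.2 s.
3. every loose tray is seated on the stack, any order (x of tray0_c in the frame of dock between -0.012 and 0.012 m and y of tray0_c in the frame of dock between -0.012 and 0.012 m and angle between the y axis of each of tray0_c, tray1_c, tray2_c, tray3_c, tray4_c and the y axis of dock, either way round below 0.08 rad and z of tray0_c in the frame of dock between 0.032 and 0.04 m and angle between each of tray0_c, tray1_c, tray2_c, tray3_c, tray4_c's own z axis and vertical below 0.08 rad and x of tray1_c in the frame of dock between -0.012 and 0.012 m and y of tray1_c in the frame of dock between -0.012 and 0.012 m and (z of tray1_c in the frame of dock between 0.056 and 0.064 m or z of tray1_c in the frame of dock between 0.08 and 0.088 m or z of tray1_c in the frame of dock between 0.104 and 0.112 m or z of tray1_c in the frame of dock between 0.128 and 0.136 m) and x of tray2_c in the frame of dock between -0.012 and 0.012 m and y of tray2_c in the frame of dock between -0.012 and 0.012 m and (z of tray2_c in the frame of dock between 0.056 and 0.064 m or z of tray2_c in the frame of dock between 0.08 and 0.088 m or z of tray2_c in the frame of dock between 0.104 and 0.112 m or z of tray2_c in the frame of dock between 0.128 and 0.136 m) and x of tray3_c in the frame of dock between -0.012 and 0.012 m and y of tray3_c in the frame of dock between -0.012 and 0.012 m and (z of tray3_c in the frame of dock between 0.056 and 0.064 m or z of tray3_c in the frame of dock between 0.08 and 0.088 m or z of tray3_c in the frame of dock between 0.104 and 0.112 m or z of tray3_c in the frame of dock between 0.128 and 0.136 m) and x of tray4_c in the frame of dock between -0.012 and 0.012 m and y of tray4_c in the frame of dock between -0.012 and 0.012 m and (z of tray4_c in the frame of dock between 0.056 and 0.064 m or z of tray4_c in the frame of dock between 0.08 and 0.088 m or z of tray4_c in the frame of dock between 0.104 and 0.112 m or z of tray4_c in the frame of dock between 0.128 and 0.136 m)), for 0.2 s.
4. the cover is seated on top of the stack (all of step 3 and x of cover_grip in the frame of dock between -0.012 and 0.012 m and y of cover_grip in the frame of dock between -0.012 and 0.012 m and angle between the y axis of cover_grip and the y axis of dock, either way round below 0.08 rad and (z of cover_grip in the frame of dock between 0.124 and 0.132 m or z of cover_grip in the frame of dock between 0.148 and 0.156 m or z of cover_grip in the frame of dock between 0.172 and 0.18 m) and angle between cover_grip's own z axis and vertical below 0.08 rad), for 0.2 s.
At the end, for the whole second after the job is handed in: Every tray and the cover on top are stacked on the dock with the pins in the sockets (height within 4 mm of seated, within 12 mm of the dock's middle line each way, turned less than 0.08 rad, level), and the lamp head is back within 30 mm of centred over the dock (all of step 4 and horizontal distance between lamp_grip and dock below 0.03 m); the robot touches nothing.
It fails at once if a bystander is moved more than 30 mm (distance of any of vblock, stepblock, strap from where it was at the start of the episode above 0.03 m).
It fails at once if a tray or the cover is tipped by more than 35 degrees (angle between any of tray0_c, tray1_c, tray2_c, tray3_c, tray4_c, cover_grip's own z axis and vertical above 0.61 rad).
Of tray1, tray2, tray3, tray4 only 2 to 4 are there at a start; the rules pass over those that are not, and their reading is None.
At some moment in a run one of tray1, tray2, tray3, tray4, cover may be knocked a few centimetres aside while the robot is not near it.
It also fails if it takes over 210 s, if anything falls off the work surface, if the arm or the gripper's body presses on something with over 40 N, if the wrist force passes 120 N, or if a joint passes its speed limit or range.

### The arm

A 6-joint arm with a two-finger parallel gripper is mounted at the origin on the work surface. World frame = base frame: x ahead of the robot, y to its left, z up, the work surface at z = 0. Lengths are in m, angles in rad, forces in N, time in s.
With the tool pointing down it reaches from about 0.325 to 0.925 m from the base axis. Payload 3.1 kg.
Tool frame: the origin (TCP) lies midway between the tips of the shut fingers; the grasp point (between the pads) lies 19 mm behind it; z points along the fingers, y is the direction in which the jaws open and shut (so a half turn about z gives the same grasp; the last joint's range is limited). The gripper opens to 85 mm and grips with 20 to 120 N. Pads are 22 mm wide; open, the fingers measure 114 mm over their backs; the gripper's body (76 mm by 85 mm) begins 54 mm behind the grasp point. The pads swing forward as they close: fully open they stand 13 mm farther back than shut.
Start: joints at [1.225, 0.217, 1.613, -0, 1.311, -0.112], TCP at [0.145, 0.608, 0.231] pointing down, gripper open.
Joint ranges: [-2.75, 2.75], [-0.78, 2.1], [0.31, 2.55], [-1.13, 4.27], [0.13, 2.63], [-2.58, 2.58]. Speed limits (rad/s): [2.79, 2.79, 3.14, 3.14, 3.14, 3.14].

### API

Orientations are given as a rotation vector (axis times angle).
In Python, from cell import manip gives the robot as it stands.
- The arm moves only by the shell command python3 -m handwheel 'ROWS'. ROWS is JSON, one flat list of numbers, 7 for each row, row after row: the shift along the tool's x, y, z in cm, then the turn, a rotation vector about the tool's x, y, z in rad, then the opening, from 0 (shut) to 1 (fully open). A call has 1 to 12 rows; each row is the pose to reach, as a shift and turn from the pose commanded when the call began, along the tool's axes at that moment; what a row does not reach only later rows make up. A row lasts 1/8 s, in which the tool goes at most 62.5 mm and 10.7 degrees, less where a joint would pass 70% of its speed; a pose out of reach is approached as far as the arm can. A call with a gripper value outside its range is refused whole. The fingers move at their own pace and stop on an object; the grip force is fixed at half the most. Time passes only in rows, so rows that repeat a pose let the fingers close. It gives the time, the measured TCP pose, the force and the opening at its end, in the units of the state.
- manip.observe(): the state, without advancing time (a new reading comes with each control period).
- manip.snapshot(name): name is "side" or "top"; returns a dict with "img" (420x560x3 uint8, red, green, blue), "camera_matrix" (3x3 intrinsics, pixels), "position" and "rotation" of the camera in the world. Camera axes: x right, y down, z forward; pixel columns grow to the right and rows downward; lengths in m; the calibration is good to about 2 mm. A picture is of the moment at which its call begins. There is no depth.
- manip.close_job(): hands the job in, once; it reports no verdict.
Trained networks look in a picture, given as the dict that the camera call returned (one of the last four; its "shot" number tells which), for a name from the list of things; names that differ only in an ending like _2 or _b are one class to them, and where a whole thing is asked for, a point or a joint stands for the part that bears it (a point fixed in the world has none). Each returns a list of dicts, best first, with "score" (0 to 1); they miss things now and then, are a little off and sometimes report something else, mostly with a low value. They report only what shows in the picture. A call takes as long as a camera call. They do not tell look-alikes from the thing itself.
- manip.find_in(picture, label): "rect" ([left, top, right, bottom] in pixels, round what is visible of it).
- manip.place_of(picture, label): "pixel" ([column, row] in pixels: a listed point, or the origin of a listed thing).
The state is a dict: "time": time; "qpos": joint angles; "dq": joint speeds; "tau": joint torques, N m; "ee_pos": TCP position; "ee_rot": TCP orientation; "contact_force": force on the tool from outside, world axes, zero at the start; "wrist_torque": the same for the moment, N m; "width": opening from 0.0 (shut) to 1.0 (fully open).
Only numpy, scipy, OpenCV 4.12 (cv2) and the standard library are available. Lean on these libraries where they do the work, as an engineer would, in place of code of your own. Each camera call takes 0.05 s, during which the arm holds its last target.

## Working session

There is one attempt and no reset: what is moved stays moved. The work goes in short steps, Python scripts to look and compute and a shell command to move; the robot and the scene stay as the last step left them, time stands still between calls to the robot, and variables do not carry over. Pictures are saved under pics/ and viewed, and the job is handed in when it is done.

```bash
ls; mkdir -p pics; python3 - <<'E'
from cell import manip
import cv2
print(manip.observe())
for n in ["side","top"]:
    s=manip.snapshot(n)
    cv2.imwrite(f"pics/{n}0.png",s["img"][:,:,::-1])
    print(n,s["camera_matrix"],s["position"],s["rotation"],s["shot"])
    for l in ["dock","lamp_grip","lamp_hinge","tray0_c","tray1_c","tray2_c","tray3_c","tray4_c","cover_grip","vblock","stepblock","strap"]:
        try: print(l,[(p["pixel"],round(p["score"],2)) for p in manip.place_of(s,l)])
        except Exception as e: print(l,e)
E
```

```text
pics
{'time': 0.0, 'qpos': array([ 1.22478342e+00,  2.17763014e-01,  1.61492177e+00, -4.83392883e-05,
        1.31129095e+00, -1.12181966e-01]), 'dq': array([ 0.00176881, -0.00062175,  0.0018653 , -0.00020383, -0.00087927,
       -0.00122913]), 'tau': array([-2.65536810e-04, -3.96841192e+01, -3.03858125e+01, -1.14586701e-04,
        9.56704316e-03,  4.28407262e-06]), 'ee_pos': array([0.14452125, 0.60722914, 0.22996923]), 'ee_rot': array([-0.36638706, -3.11965337,  0.00366161]), 'contact_force': array([ 1.99447007, -0.33308857, -0.22339974]), 'wrist_torque': array([-0.00861624,  0.01317475, -0.02447979]), 'width': 0.999097643272382}
side [[518.88484802   0.         283.71126633]
 [  0.         518.88484802 212.64219462]
 [  0.           0.           1.        ]] [-0.18412272 -1.08436056  0.94817052] [-2.02618153  0.54907371 -0.33346368] 1
dock [([246.6, 253.3], 0.6)]
lamp_grip [([239.4, 182.6], 0.66)]
lamp_hinge [([230.3, 158.1], 0.96)]
tray0_c [([246.9, 245.0], 0.73)]
tray1_c [([324.0, 274.5], 0.74)]
tray2_c [([318.4, 322.9], 0.8)]
tray3_c [([365.2, 306.2], 0.87)]
tray4_c []
cover_gr
[... 317 characters left out ...]
          0.           1.        ]] [0.30875031 0.08428749 1.36330013] [-2.13157138  2.12172328 -0.20468509] 2
dock [([242.3, 248.1], 0.91)]
lamp_grip [([232.4, 246.9], 0.96)]
lamp_hinge [([166.6, 230.6], 0.97), ([301.5, 159.1], 0.5)]
tray0_c []
tray1_c [([323.7, 206.6], 0.89)]
tray2_c [([381.5, 248.9], 0.8)]
tray3_c [([380.1, 203.0], 0.74)]
tray4_c [([324.2, 250.7], 0.97), ([381.2, 248.0], 0.73), ([231.4, 248.8], 0.18)]
cover_grip [([163.0, 196.5], 0.92), ([239.0, 200.1], 0.87), ([171.8, 305.0], 0.87), ([241.4, 296.7], 0.71), ([239.6, 252.5], 0.7)]
vblock [([390.5, 165.2], 0.76), ([381.0, 251.5], 0.6), ([323.1, 251.0], 0.25)]
stepblock [([300.7, 158.5], 0.56)]
strap [([342.7, 165.1], 0.65)]
```

View pics/side0.png

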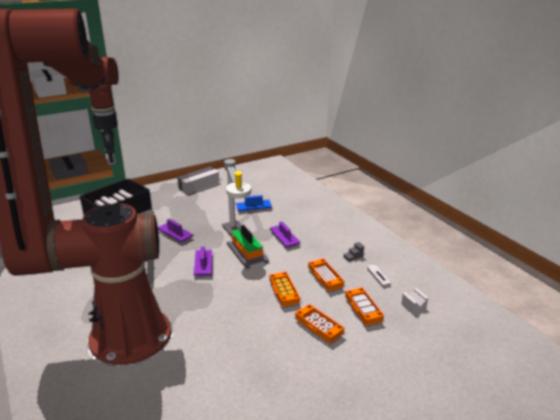

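View pics/top0.png

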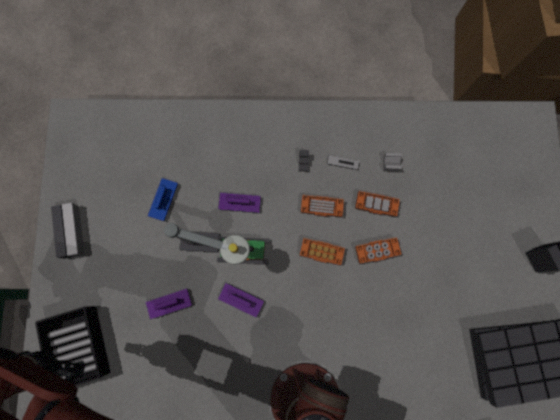

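```bash
cat > h.py <<'E'
from cell import manip
import cv2, numpy as np
from scipy.spatial.transform import Rotation as R
def ray(s,px):
    K=np.array(s["camera_matrix"]); r=np.array(s["rotation"])
    M=R.from_rotvec(r).as_matrix() if r.shape==(3,) else r
    d=M@np.linalg.inv(K)@np.array([px[0],px[1],1.]); return np.array(s["position"]),d
def at(s,px,z):
    p,d=ray(s,px); return p+d*(z-p[2])/d[2]
def proj(s,P):
    K=np.array(s["camera_matrix"]); M=R.from_rotvec(np.array(s["rotation"])).as_matrix()
    v=K@(M.T@(np.array(P)-np.array(s["position"]))); return v[:2]/v[2]
def tri(sA,a,sB,b):
    p,d=ray(sA,a);q,e=ray(sB,b);d=d/np.linalg.norm(d);e=e/np.linalg.norm(e)
    t=np.linalg.lstsq(np.c_[d,-e],q-p,rcond=None)[0]
    A=p+d*t[0];B=q+e*t[1];return (A+B)/2,np.linalg.norm(A-B)
def snap(n,save=None):
    s=manip.snapshot(n)
    if save: cv2.imwrite(f"pics/{save}.png",s["img"][:,:,::-1])
    return s
def mask(s,col):
    h=cv2.cvtColor(s["img"],cv2.COLOR_RGB2HSV)
    r={"orange":((3,150,90),(16,255,255)),"green":((45,120,40),(80,255,255)),"purple":((130,80,40),(160,255,255))}[col]
    return cv2.inRange(h,*[np.array(x) for x in r])
def blobs(s,col,z,amin=60):
    """contours mapped to plane z, minAreaRect there: centre, size, yaw of long axis"""
    c,_=cv2.findContours(cv2.morphologyEx(mask(s,col),cv2.MORPH_CLOSE,np.ones((5,5))),cv2.RETR_EXTERNAL,cv2.CHAIN_APPROX_NONE)
    out=[]
    for k in c:
        if cv2.contourArea(k)<amin: continue
        w=np.array([at(s,p[0],z)[:2] for p in k],np.float32)
        (cx,cy),(a,b),_=r=cv2.minAreaRect(w*1000)
        bp=cv2.boxPoints(r); e1=bp[1]-bp[0];e2=bp[2]-bp[1]
        e=e1 if np.linalg.norm(e1)>np.linalg.norm(e2) else e2
        yaw=np.arctan2(e[1],e[0])%np.pi
        out.append((round(cx,1),round(cy,1),round(max(a,b),1),round(min(a,b),1),round(float(yaw),3),k[:,0].mean(0).round()))
    return out
E
python3 - <<'E'
from h import *
s=snap("top"); t=snap("side")
print("top");[print(b) for b in blobs(s,"orange",.03)]
print("side");[print(b) for b in blobs(t,"orange",.03)]
print("green",blobs(s,"green",.082,20)); print(blobs(t,"green",.082,20))
print("purple",blobs(s,"purple",.02))
z={"dock":0,"lamp_grip":.272,"lamp_hinge":.272,"tray1_c":.022,"tray2_c":.022,"tray3_c":.022,"tray4_c":.022,"cover_grip":.08,"vblock":0,"stepblock":0,"strap":0}
for l in z:
    a=manip.place_of(s,l); b=manip.place_of(t,l)
    print(l,[at(s,p["pixel"],z[l])[:2].round(4) for p in a[:2]],[at(t,p["pixel"],z[l])[:2].round(4) for p in b[:2]])
E
```

```text
top
(438.0, -227.3, 131.0, 56.1, 1.793, array([378., 250.]))
(433.4, -53.8, 128.3, 56.3, 1.329, array([322., 251.]))
(577.0, -56.2, 128.2, 56.2, 1.449, array([321., 206.]))
(584.6, -230.2, 130.9, 57.2, 1.373, array([376., 204.]))
side
(-90.6, -20.5, 73.1, 16.6, 1.349, array([ 94., 344.]))
(434.6, -230.8, 148.5, 72.4, 1.775, array([319., 323.]))
(581.4, -236.8, 150.6, 66.9, 1.372, array([364., 306.]))
(430.6, -62.0, 155.5, 60.1, 1.319, array([284., 289.]))
(573.4, -63.9, 152.7, 68.1, 1.456, array([326., 274.]))
(437.4, 193.9, 150.3, 60.0, 1.6, array([246., 250.]))
(1182.9, -52.7, 551.9, 64.1, 1.574, array([467., 220.]))
(86.3, 974.9, 246.6, 57.7, 0.013, array([ 80., 179.]))
(465.9, 833.5, 382.8, 54.8, 0.002, array([180., 172.]))
(960.3, 819.9, 501.2, 76.9, 3.138, array([282., 151.]))
(228.3, 2178.7, 305.3, 78.3, 0.02, array([62., 97.]))
(507.6, 5336.2, 1281.2, 839.7, 1.337, array([35., 17.]))
green [(435.3, 146.9, 47.5, 41.7, 0.005, array([256., 249.]))]
[(421.8, 156.0, 136.3, 53.2, 1.531, array([246., 240.])), (-1.3, 771.3, 72.1, 46.3, 3.139, array([ 66., 192.])), (223.5, 875.0, 177.
[... 502 characters left out ...]
8, 0.3609])] [array([0.4671, 0.3649])]
tray1_c [array([ 0.5838, -0.0591])] [array([ 0.5818, -0.0586]), array([ 0.6994, -0.0274])]
tray2_c [array([ 0.4395, -0.231 ])] [array([ 0.4404, -0.2208])]
tray3_c [array([ 0.587 , -0.2369]), array([ 0.7153, -0.1209])] [array([ 0.5863, -0.2334])]
tray4_c [array([ 0.4363, -0.0613])] [array([ 0.4344, -0.058 ])]
cover_grip [array([0.295 , 0.1919]), array([0.586 , 0.2001])] [array([0.4399, 0.1849]), array([0.5592, 0.1631])]
vblock [array([ 0.7144, -0.2846])] [array([ 0.7377, -0.2681])]
stepblock [array([ 0.4553, -0.2379]), array([0.7307, 0.0038])] [array([0.7275, 0.0163])]
strap [array([ 0.7287, -0.1231])] [array([ 0.7217, -0.1251]), array([0.4477, 0.1933])]
```

```bash
cat >> h.py <<'E'
def go(x,y,z,jaw=None,obs=None):
    """print shift(cm)/turn from measured pose to TCP target; jaw = world yaw of tool y axis (mod pi), tool straight down"""
    o=obs or manip.observe(); M=R.from_rotvec(o["ee_rot"]).as_matrix(); p=np.array(o["ee_pos"])
    cur=np.arctan2(M[1,1],M[0,1])
    if jaw is None: jaw=cur
    best=None
    c=[]
    for k in (-2,-1,0,1,2):
        a=jaw+k*np.pi
        if abs(a-cur)<=np.pi+.01: c.append(a)
    for a in sorted(c,key=lambda a:abs(a-cur))[:2]:
        ty=np.array([np.cos(a),np.sin(a),0]);tz=np.array([0,0,-1.]);T=np.c_[np.cross(ty,tz),ty,tz]
        print("shift",(M.T@(np.array([x,y,z])-p)*100).round(2),"turn",R.from_matrix(M.T@T).as_rotvec().round(3),"j6",o["qpos"][5].round(2))
E
python3 - <<'E'
from h import *
s=snap("top"); t=snap("side")
def yel(s,amin=10):
    h=cv2.cvtColor(s["img"],cv2.COLOR_RGB2HSV); m=cv2.inRange(h,(20,150,120),(32,255,255))
    n,l,st,c=cv2.connectedComponentsWithStats(m)
    return [(c[i].round(1),st[i]) for i in range(1,n) if st[i][4]>=amin]
print(yel(s),yel(t))
a=[c for c,_ in yel(s)];b=[c for c,_ in yel(t)]
for i in a:
  for j in b: print(i,j,tri(s,i,t,j))
print(tri(s,manip.place_of(s,"lamp_hinge")[0]["pixel"],t,manip.place_of(t,"lamp_hinge")[0]["pixel"]))
print("seen",at(s,[232.4,246.9],.272))
go(.417,.192,.35,jaw=0.0)
print(manip.observe()["time"])
E
```

```text
[(array([233.1, 247.3]), array([231, 245,   6,   6,  27], dtype=int32))] [(array([237.9, 178.9]), array([235, 172,   6,  16,  76], dtype=int32))]
[233.1 247.3] [237.9 178.9] (array([0.42029872, 0.19525573, 0.27288356]), np.float64(0.0002759041718986047))
(array([0.46846551, 0.36523698, 0.26495049]), np.float64(0.006402711042426551))
seen [0.42151913 0.19708071 0.272     ]
shift [-36.12 -34.17 -11.87] turn [-0.    -0.     1.337] j6 -0.11
shift [-36.12 -34.17 -11.87] turn [ 0.    -0.    -1.805] j6 -0.11
2.7
```

```bash
python3 -m handwheel '[0,0,-12,0,0,0,1, 0,0,-12,0,0,0.15,1, -36.3,-34.3,-12,0,0,1.337,1, -36.3,-34.3,-12,0,0,1.337,1, -36.3,-34.3,-12,0,0,1.337,1, -36.3,-34.3,-12,0,0,1.337,1, -36.3,-34.3,-12,0,0,1.337,1, -36.3,-34.3,-12,0,0,1.337,1, -36.3,-34.3,-12,0,0,1.337,1, -36.3,-34.3,-12,0,0,1.337,1, -36.3,-34.3,-12,0,0,1.337,1, -36.3,-34.3,-12,0,0,1.337,1]'; python3 -c "
from h import *
go(.4205,.1955,.257,jaw=0.0)"
```

```text
time: 4.2
ee_pos: [0.4183, 0.1903, 0.3513]
ee_rot: [-2.222, -2.22, -0.0]
contact_force: [-0.3, 0.1, -0.1]
width: 0.997
shift [0.51 0.23 9.43] turn [-0.    -0.001 -0.001] j6 0.27
shift [0.51 0.23 9.43] turn [-1.000e-03  1.000e-03  3.141e+00] j6 0.27
```

```bash
python3 -m handwheel '[0.5,0.2,4,0,0,0,1, 0.5,0.2,8,0,0,0,1, 0.5,0.2,9.4,0,0,0,1, 0.5,0.2,9.4,0,0,0,0, 0.5,0.2,9.4,0,0,0,0, 0.5,0.2,9.4,0,0,0,0, 0.5,0.2,9.4,0,0,0,0, 0.5,0.2,9.4,0,0,0,0]'; python3 -c "
from h import *
print(manip.observe()['ee_pos'])
c=np.array([.4685,.364]);g=manip.observe()['ee_pos'][:2]
v=g-c;print(np.linalg.norm(v),np.arctan2(*v[::-1]))"
```

```text
time: 5.2
ee_pos: [0.4214, 0.1955, 0.259]
ee_rot: [2.221, 2.22, 0.004]
contact_force: [-0.8, 0.9, 5.5]
width: 0.234
[0.42135169 0.19545408 0.25904483]
0.17501626213465188 -1.843559936561316
```

```bash
python3 -m handwheel '[-0.55,3.2,0,0,0,0,0, -0.5,6.6,0,0,0,0,0, 0.3,10,0,0,0,0,0, 1.7,13.1,0,0,0,0,0, 3.65,15.9,0,0,0,0,0, 6.15,18.2,0,0,0,0,0, 9.05,20,0,0,0,0,0, 11.45,20.9,0,0,0,0,0, 11.45,20.9,0,0,0,0,0, 11.45,20.9,0,0,0,0,0]'; python3 -c "
from h import *
s=snap('side','side1')"
```

```text
time: 6.45
ee_pos: [0.6308, 0.3098, 0.2586]
ee_rot: [2.222, 2.219, 0.006]
contact_force: [4.8, 1.0, 3.5]
width: 0.236
```

View pics/side1.png

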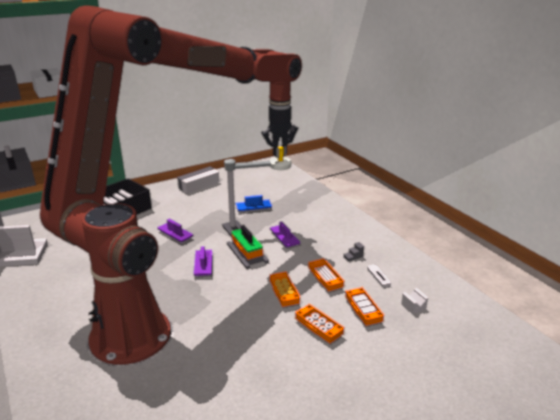

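```bash
python3 -m handwheel '[0,0,0,0,0,0,0.9, 0,0,0,0,0,0,1, 0,0,-5,0,0,0,1, 0,0,-10,0,0,0,1, -11,-6,-12,0,0,0,1, -23,-12,-12,0,0,0,1, -37,-20,-12,0,0,0,1, -37,-20,-12,0,0,0,1, -37,-20,-12,0,0,0,1, -37,-20,-12,0,0,0,1, -37,-20,-12,0,0,0,1, -37,-20,-12,0,0,0,1]'; python3 - <<'E'
from h import *
s=snap("top","top2"); t=snap("side")
print("green",blobs(s,"green",.082,20), blobs(t,"green",.082,20)[:1])
for l,z in (("dock",0),("cover_grip",.08),("lamp_grip",.272),("lamp_hinge",.272)):
    for q in (s,t): print(l,[(at(q,p["pixel"],z)[:2].round(4),round(p["score"],2)) for p in manip.place_of(q,l)[:5]])
E
```

```text
time: 8.0
ee_pos: [0.4275, -0.0622, 0.3766]
ee_rot: [-2.226, -2.215, 0.002]
contact_force: [-0.3, -0.4, 0.0]
width: 0.998
green [(437.9, 188.4, 124.9, 53.8, 1.513, array([242., 248.]))] [(422.4, 155.5, 137.2, 55.0, 1.521, array([246., 240.]))]
dock [(array([0.4435, 0.1935]), 0.89)]
dock [(array([0.4323, 0.1832]), 0.81)]
cover_grip [(array([0.5952, 0.4406]), 0.96), (array([0.2723, 0.3977]), 0.86), (array([0.4296, 0.1998]), 0.77), (array([0.581 , 0.2073]), 0.77)]
cover_grip [(array([0.5602, 0.3895]), 0.94), (array([0.2486, 0.357 ]), 0.85), (array([0.2727, 0.1338]), 0.83), (array([0.5718, 0.1677]), 0.8), (array([0.4504, 0.1824]), 0.66)]
lamp_grip [(array([0.6228, 0.3023]), 0.6)]
lamp_grip [(array([0.6406, 0.3129]), 0.79)]
lamp_hinge [(array([0.4571, 0.358 ]), 0.81)]
lamp_hinge [(array([0.462 , 0.3488]), 0.96)]
```

View pics/top2.png

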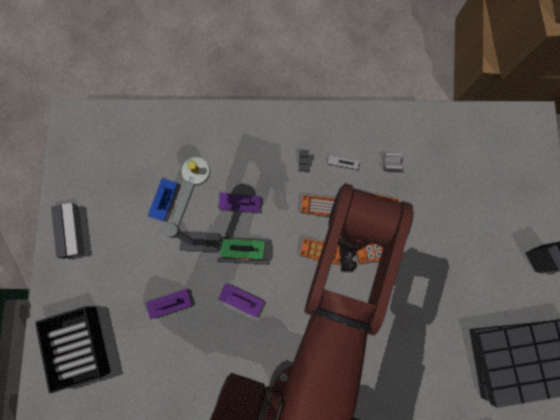

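```bash
python3 - <<'E'
from h import *
s=snap("top")
print("green",blobs(s,"green",.058,20))
c=s["img"][215:285,170:290,::-1]
cv2.imwrite("pics/crop1.png",cv2.resize(c,None,fx=6,fy=6,interpolation=cv2.INTER_CUBIC))
# handle: dark pixels inside green region
h=cv2.cvtColor(s["img"],cv2.COLOR_RGB2HSV)
g=mask(s,"green");hull=cv2.convexHull(cv2.findNonZero(g));m=np.zeros_like(g);cv2.fillPoly(m,[hull],255);m=cv2.erode(m,np.ones((5,5)))
d=(m>0)&(h[:,:,2]<60); ys,xs=np.nonzero(d)
w=np.array([at(s,(x,y),.085)[:2] for x,y in zip(xs,ys)],np.float32)
print(len(xs),xs.mean(),ys.mean(),w.mean(0),cv2.minAreaRect(w*1000))
for l in ("tray2_c",): print([at(s,p["pixel"],.022)[:2] for p in manip.place_of(s,l)])
E
```

```text
green [(439.3, 190.3, 127.2, 51.9, 1.521, array([242., 248.]))]
116 241.6551724137931 247.75862068965517 [0.4384306  0.18900697] ((438.035400390625, 186.61361694335938), (74.43936920166016, 14.55977725982666), 86.44841766357422)
[array([ 0.44357011, -0.23082809])]
```

View pics/crop1.png

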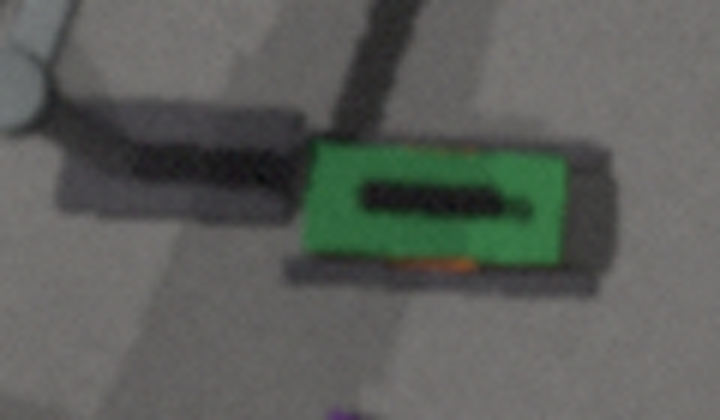

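```bash
python3 -c "
from h import *
go(.4390,.1895,.14,jaw=-.053)"
```

```text
shift [24.93  0.97 23.72] turn [-0.    -0.     0.054] j6 -0.3
shift [24.93  0.97 23.72] turn [ 0.    -0.    -3.088] j6 -0.3
```

```bash
python3 -m handwheel '[24.9,1,6,0,0,0.054,1, 24.9,1,6,0,0,0.054,1, 24.9,1,6,0,0,0.054,1, 24.9,1,6,0,0,0.054,1, 24.9,1,12,0,0,0.054,1, 24.9,1,18,0,0,0.054,1, 24.9,1,23.7,0,0,0.054,1, 24.9,1,23.7,0,0,0.054,1, 24.9,1,23.7,0,0,0.054,1]';python3 -c "
from h import *
go(.4390,.1895,.065,jaw=-.053)
s=snap('side','side3')"
```

```text
time: 9.72
ee_pos: [0.441, 0.1892, 0.1424]
ee_rot: [2.28, 2.16, 0.004]
contact_force: [0.7, 0.4, 0.1]
width: 1.003
shift [ 0.01 -0.23  7.74] turn [ 0.003 -0.001 -0.001] j6 0.31
shift [ 0.01 -0.23  7.74] turn [-1.000e-03 -4.000e-03  3.141e+00] j6 0.31
```

View pics/side3.png

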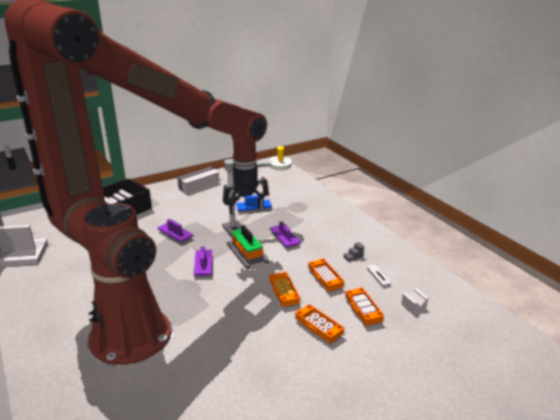

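```bash
python3 -m handwheel '[0,-0.15,4,0,0,0,1, 0,-0.15,7.6,0,0,0,1, 0,-0.15,7.6,0,0,0,1, 0,-0.15,7.6,0,0,0,0, 0,-0.15,7.6,0,0,0,0, 0,-0.15,7.6,0,0,0,0, 0,-0.15,7.6,0,0,0,0, 0,-0.15,7.6,0,0,0,0, 0,-0.15,7.6,0,0,0,0]'
```

```text
time: 10.9
ee_pos: [0.4388, 0.189, 0.0653]
ee_rot: [2.28, 2.16, 0.002]
contact_force: [-0.8, -0.9, 5.7]
width: 0.151
```

```bash
python3 -m handwheel '[0,0,-2,0,0,0,0, 0,0,-4,0,0,0,0, 0,0,-8,0,0,0,0, -4,-2.4,-8,0,0,0,0, -8,-4.8,-8,0,0,0,0, -12,-7.4,-8,0,0,0,0, -13.4,-8.2,-7,0,0,0,0, -13.4,-8.2,-3,0,0,0,0, -13.4,-8.2,1,0,0,0,0, -13.4,-8.2,3,0,0,0,0, -13.4,-8.2,3,0,0,0,0, -13.4,-8.2,3,0,0,0,0]'; python3 -c "
from h import *
snap('side','side4')"
```

```text
time: 12.4
ee_pos: [0.3491, 0.0595, 0.0347]
ee_rot: [2.28, 2.161, 0.001]
contact_force: [0.8, 0.9, -2.7]
width: 0.15
```

View pics/side4.png

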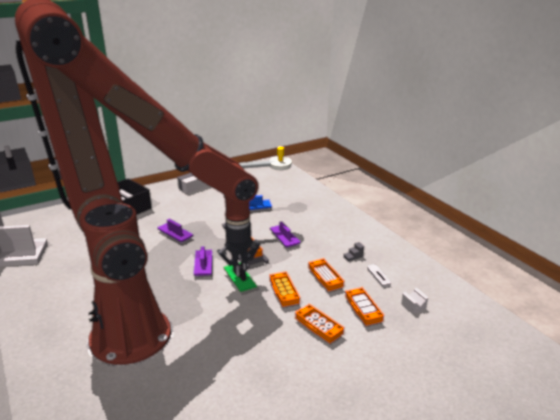

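```bash
python3 -m handwheel '[0,0,0.4,0,0,0,0, 0,0,0.7,0,0,0,0, 0,0,0.75,0,0,0,0, 0,0,0.75,0,0,0,0]'
```

```text
time: 12.95
ee_pos: [0.3492, 0.0594, 0.0271]
ee_rot: [2.28, 2.16, 0.0]
contact_force: [-0.6, -1.0, 0.8]
width: 0.155
```

```bash
python3 -m handwheel '[0,0,0,0,0,0,0.5, 0,0,0,0,0,0,1, 0,0,-0.5,0,0,0,1, 0,0,-4,0,0,0,1, 0,0,-10,0,0,0,1, 0,0,-16,0,0,0,1, -9,0,-20,0,0,0,1, -9,0,-20,0,0,0,1]'; python3 - <<'E'
from h import *
s=snap("top","top5")
[print(b) for b in blobs(s,"orange",.034)]
[print("h58",b) for b in blobs(s,"orange",.048)]
print(blobs(s,"green",.02))
E
```

```text
time: 13.95
ee_pos: [0.3449, -0.0317, 0.2298]
ee_rot: [2.275, 2.159, 0.004]
contact_force: [-0.1, -0.8, 0.5]
width: 1.0
(438.4, 189.1, 129.2, 58.4, 1.575, array([243., 250.]))
(438.0, -226.3, 130.9, 56.2, 1.817, array([378., 250.]))
(436.5, -54.1, 129.1, 50.3, 1.395, array([320., 247.]))
(576.0, -55.5, 128.2, 56.4, 1.449, array([322., 206.]))
(583.4, -229.4, 129.9, 56.4, 1.373, array([377., 204.]))
h58 (437.0, 188.0, 127.8, 57.8, 1.575, array([243., 250.]))
h58 (436.6, -223.0, 129.5, 55.6, 1.817, array([378., 250.]))
h58 (435.1, -52.6, 127.7, 49.7, 1.395, array([320., 247.]))
h58 (573.2, -54.1, 126.9, 55.8, 1.449, array([322., 206.]))
h58 (580.5, -226.1, 128.5, 55.8, 1.373, array([377., 204.]))
[(348.6, 62.2, 119.9, 47.4, 1.517, array([284., 279.]))]
```

View pics/top5.png

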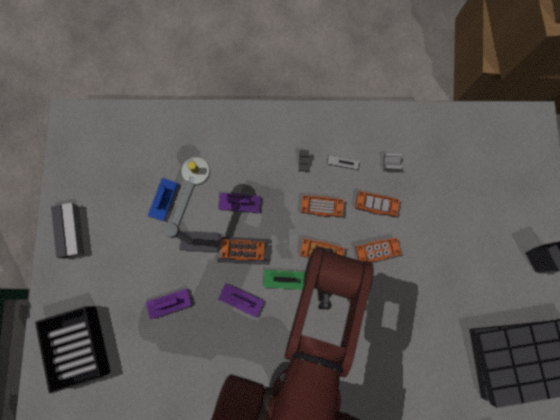

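```bash
cat >> h.py <<'E'
from scipy.optimize import minimize
def boxpts(x,y,yaw,zb,zt,wx=.054,wy=.130,lugs=True):
    """yaw = direction of tray y axis"""
    P=[]
    for sx in(-1,1):
        for sy in(-1,1):
            for z in(zb,zt):P.append((sx*wx/2,sy*wy/2,z))
            if lugs:
                for z in(max(zb,zt-.022),zt-.008):P.append((sx*.030,sy*.020,z))
    P=np.array(P);a=yaw-np.pi/2;c,s_=np.cos(a),np.sin(a)
    return np.c_[x+c*P[:,0]-s_*P[:,1],y+s_*P[:,0]+c*P[:,1],P[:,2]]
def fit(s,x,y,yaw,zb,zt,col="orange",lugs=True,U=6):
    c0=proj(s,(x,y,zt)).astype(int);r=45
    x0,y0=max(c0[0]-r,0),max(c0[1]-r,0)
    im=cv2.resize(s["img"][y0:y0+2*r,x0:x0+2*r],None,fx=U,fy=U,interpolation=cv2.INTER_CUBIC)
    m=mask({"img":im},col)
    # keep pixels near prior
    def poly(p,pad=0):
        q=np.array([proj(s,w) for w in boxpts(p[0],p[1],p[2],zb,zt,.054+pad,.13+pad,lugs)])
        q=((q-[x0,y0]+.5)*U-.5)
        k=np.zeros(m.shape,np.uint8);cv2.fillConvexPoly(k,cv2.convexHull(np.round(q*16).astype(np.int32)),255,shift=4);return k
    m=m&poly((x,y,yaw),.03)
    n,l,st,_=cv2.connectedComponentsWithStats(m)
    m=np.where(np.isin(l,[i for i in range(1,n) if st[i][4]>U*U*3]),255,0).astype(np.uint8)
    h=cv2.convexHull(cv2.findNonZero(m));t=np.zeros_like(m);cv2.fillConvexPoly(t,h,255)
    f=lambda p:np.count_nonzero(t^poly((p[0]/1000,p[1]/1000,p[2]/50)))/U/U
    r_=minimize(f,[x*1000,y*1000,yaw*50],method="Nelder-Mead",options=dict(initial_simplex=[[x*1000+a,y*1000+b,yaw*50+c] for a,b,c in((0,0,0),(6,0,0),(0,6,0),(0,0,5))],xatol=.05,fatol=.05))
    p=r_.x;return np.array([p[0]/1000,p[1]/1000,p[2]/50]).round(4),round(r_.fun,1),round(np.count_nonzero(t)/U/U)
E
python3 - <<'E'
from h import *
s=snap("top");t=snap("side")
for n,g in dict(t2=(.438,-.228,1.81),t4=(.434,-.055,1.33),t1=(.577,-.056,1.449),t3=(.584,-.231,1.373)).items():
    print(n,fit(s,*g,.010,.034),fit(t,*g,.010,.034))
for zb in (.030,.036): print("t0",fit(s,.438,.189,1.52,zb,.048),fit(t,.438,.189,1.52,zb,.048))
print("cover",fit(s,.349,.06,1.518,.010,.020,"green",False))
E
```

```text
t2 (array([ 0.4394, -0.228 ,  1.802 ]), np.float64(86.2), 744) (array([ 0.4415, -0.2253,  1.7613]), np.float64(60.8), 978)
t4 (array([ 0.4358, -0.0536,  1.3381]), np.float64(275.2), 553) (array([ 0.4372, -0.0519,  1.2918]), np.float64(63.0), 674)
t1 (array([ 0.5809, -0.0564,  1.4304]), np.float64(100.2), 703) (array([ 0.5811, -0.0543,  1.4071]), np.float64(59.6), 647)
t3 (array([ 0.5887, -0.2325,  1.3803]), np.float64(103.6), 717) (array([ 0.589 , -0.2295,  1.3264]), np.float64(66.1), 819)
t0 (array([0.4381, 0.19  , 1.533 ]), np.float64(41.8), 794) (array([0.4377, 0.186 , 1.4941]), np.float64(40.7), 554)
t0 (array([0.4377, 0.1901, 1.5241]), np.float64(35.4), 794) (array([0.4349, 0.1815, 1.4733]), np.float64(74.2), 554)
cover (array([0.3505, 0.0607, 1.5415]), np.float64(112.9), 653)
```

```bash
python3 -c "
from h import *
go(.436,-.054,.08,jaw=-.236)"
```

```text
shift [-1.72  9.21 14.85] turn [0.003 0.    0.179] j6 -0.24
shift [-1.72  9.21 14.85] turn [-0.     0.005 -2.963] j6 -0.24
```

```bash
python3 -m handwheel '[-1.7,9.2,5,0,0,0.179,1, -1.7,9.2,10,0,0,0.179,1, -1.7,9.2,14.8,0,0,0.179,1, -1.7,9.2,14.8,0,0,0.179,1, -1.7,9.2,14.8,0,0,0.179,1]';python3 -c "
from h import *
go(.436,-.054,.004,jaw=-.236);s=snap('side')
c=s['img'][190:340,200:400,::-1];cv2.imwrite('pics/c6.png',cv2.resize(c,None,fx=4,fy=4,interpolation=cv2.INTER_CUBIC))"
```

```text
time: 14.72
ee_pos: [0.435, -0.0516, 0.0793]
ee_rot: [-2.463, -1.949, -0.0]
contact_force: [0.2, 0.1, 0.3]
width: 0.998
shift [-0.21  0.16  7.53] turn [-0.    -0.     0.004] j6 -0.05
shift [-0.21  0.16  7.53] turn [ 0.    -0.    -3.138] j6 -0.05
```

View pics/c6.png

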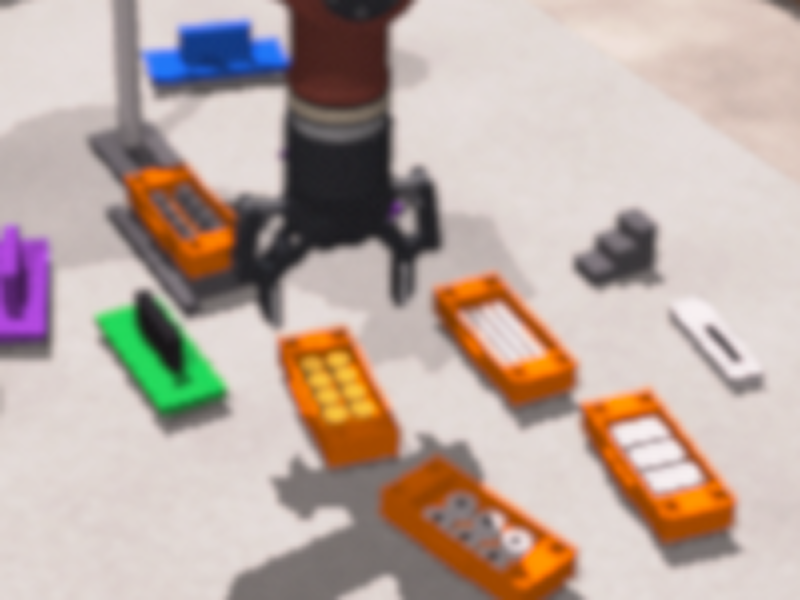

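```bash
python3 -m handwheel '[-0.2,0.1,4,0,0,0,1, -0.2,0.1,7,0,0,0,1, -0.2,0.1,7.5,0,0,0,1, -0.2,0.1,7.5,0,0,0,0.5, -0.2,0.1,7.5,0,0,0,0, -0.2,0.1,7.5,0,0,0,0, -0.2,0.1,7.5,0,0,0,0, -0.2,0.1,7.5,0,0,0,0]'
```

```text
time: 15.78
ee_pos: [0.4385, -0.0554, 0.0065]
ee_rot: [2.461, 1.945, 0.006]
contact_force: [0.9, 0.8, 7.9]
width: 0.685
```

```bash
python3 -m handwheel '[0,0,-2,0,0,0,0, 0,0,-6,0,0,0,0, 0,0,-11,0,0,0,0, 0,0,-11,0,0,0,0]'; python3 -c "
from h import *
go(.4385,.1895,.11,jaw=-.048)"
```

```text
time: 16.27
ee_pos: [0.4394, -0.0556, 0.1186]
ee_rot: [2.457, 1.943, 0.01]
contact_force: [0.6, 0.2, -1.7]
width: 0.685
shift [23.83 -5.76  0.78] turn [ 0.011  0.002 -0.185] j6 -0.05
shift [23.83 -5.76  0.78] turn [ 2.000e-03 -1.700e-02  2.957e+00] j6 -0.05
```

```bash
python3 -m handwheel '[6,-1.5,0,0,0,0,0, 12,-2.9,0,0,0,-0.1,0, 18,-4.4,0.5,0,0,-0.185,0, 22,-5.3,0.5,0,0,-0.185,0, 23.8,-5.75,0.8,0,0,-0.185,0, 23.8,-5.75,0.8,0,0,-0.185,0, 23.8,-5.75,0.8,0,0,-0.185,0]'; python3 - <<'E'
from h import *
print(manip.observe()["ee_pos"],manip.observe()["contact_force"])
go(.4385,.1895,.075,jaw=-.048)
s=snap('side'); t=snap('top')
c=s['img'][170:320,160:360,::-1];cv2.imwrite('pics/c7.png',cv2.resize(c,None,fx=4,fy=4,interpolation=cv2.INTER_CUBIC))
c=t['img'][190:310,170:330,::-1];cv2.imwrite('pics/c7t.png',cv2.resize(c,None,fx=5,fy=5,interpolation=cv2.INTER_CUBIC))
E
```

```text
time: 17.15
ee_pos: [0.4334, 0.1895, 0.1047]
ee_rot: [-2.274, -2.167, 0.004]
contact_force: [-0.1, 0.6, -3.6]
width: 0.681
[0.43340918 0.18947635 0.10471475] [-0.13605654  0.576578   -3.57895495]
shift [0.03 0.51 2.97] turn [-0.002  0.001 -0.   ] j6 0.31
shift [0.03 0.51 2.97] turn [2.000e-03 3.000e-03 3.142e+00] j6 0.31
```

View pics/c7.png

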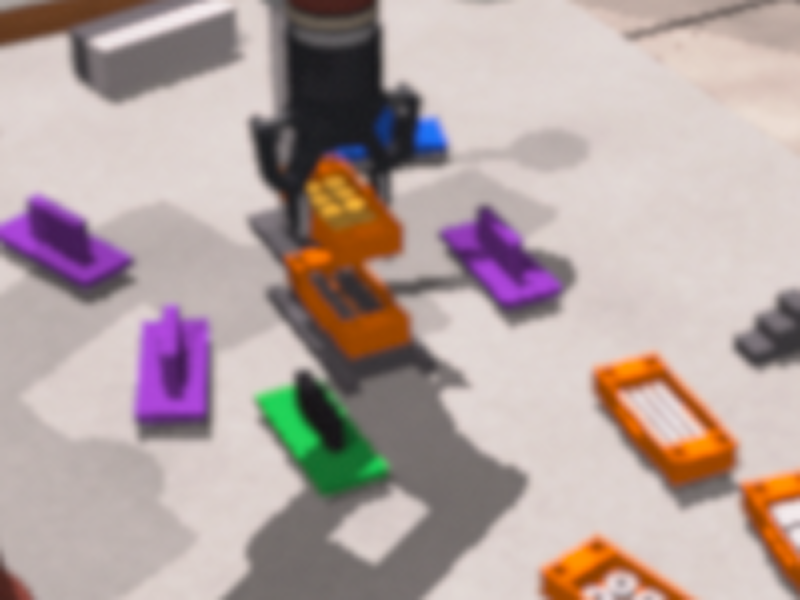

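View pics/c7t.png

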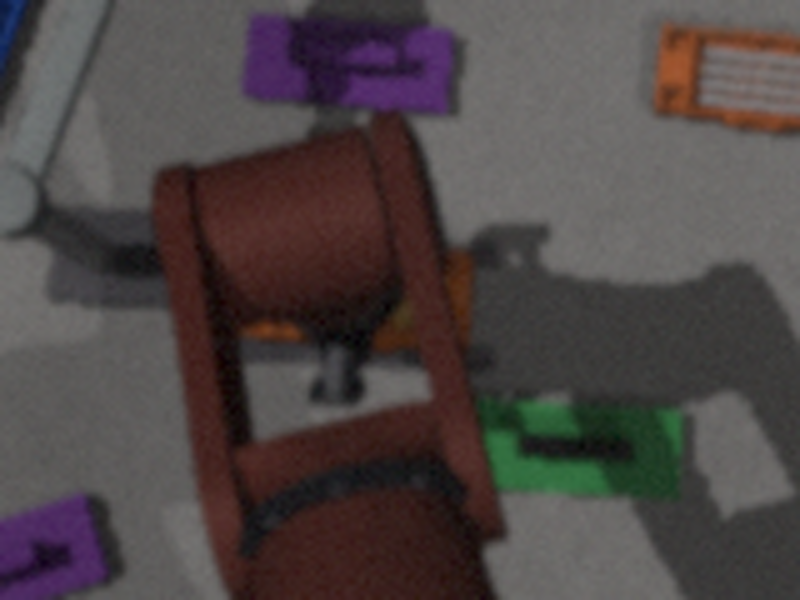

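```bash
python3 -m handwheel '[0,0.5,1.5,0,0,0,0, 0,0.5,3,0,0,0,0, 0,0.5,3.6,0,0,0,0, 0,0.5,3.6,0,0,0,0]'; python3 -m handwheel '[0,0,0.3,0,0,0,0, 0,0,0.5,0,0,0,0, 0,0,0.7,0,0,0,0, 0,0,0.7,0,0,0,0]'
```

```text
time: 17.75
ee_pos: [0.4384, 0.1897, 0.0686]
ee_rot: [-2.273, -2.166, 0.004]
contact_force: [0.6, -0.0, -2.7]
width: 0.686
time: 18.25
ee_pos: [0.4393, 0.1901, 0.0627]
ee_rot: [-2.274, -2.168, 0.0]
contact_force: [-0.3, -0.6, -2.1]
width: 0.687
```

```bash
python3 -m handwheel '[0,0,0.2,0,0,0,0, 0,0,0.4,0,0,0,0, 0,0,0.6,0,0,0,0, 0,0,0.8,0,0,0,0, 0,0,0.8,0,0,0,0]'; python3 -m handwheel '[0,0,0.2,0,0,0,0, 0,0,0.4,0,0,0,0, 0,0,0.4,0,0,0,0]'
```

```text
time: 18.88
ee_pos: [0.4392, 0.19, 0.0545]
ee_rot: [-2.274, -2.167, 0.001]
contact_force: [0.1, 0.3, -3.4]
width: 0.685
time: 19.25
ee_pos: [0.4392, 0.19, 0.0506]
ee_rot: [-2.274, -2.167, 0.001]
contact_force: [-0.2, -0.5, -2.4]
width: 0.689
```

```bash
python3 -m handwheel '[0,0,0.2,0,0,0,0, 0,0,0.4,0,0,0,0, 0,0,0.5,0,0,0,0, 0,0,0.5,0,0,0,0]'; python3 -m handwheel '[0,0,0.1,0,0,0,0, 0,0,0.2,0,0,0,0, 0,0,0.2,0,0,0,0]'
```

```text
time: 19.75
ee_pos: [0.4393, 0.19, 0.0457]
ee_rot: [-2.274, -2.167, 0.0]
contact_force: [-0.3, -0.6, -3.0]
width: 0.683
time: 20.12
ee_pos: [0.4397, 0.1901, 0.0448]
ee_rot: [-2.274, -2.168, 0.0]
contact_force: [-3.3, -0.8, 5.7]
width: 0.686
```

```bash
python3 -m handwheel '[0,0,0,0,0,0,0.8, 0,0,0,0,0,0,1, 0,0,0,0,0,0,1, 0,0,-1,0,0,0,1, 0,0,-5,0,0,0,1, 0,0,-10,0,0,0,1, -10,0,-13,0,0,0,1, -20,-4,-13,0,0,0,1, -20,-4,-13,0,0,0,1, -20,-4,-13,0,0,0,1]'; python3 - <<'E'
from h import *
s=snap("top","top8");t=snap("side")
for n,g in dict(t2=(.439,-.228,1.81),t1=(.58,-.056,1.449),t3=(.587,-.231,1.373)).items():
    print(n,fit(s,*g,.010,.034),fit(t,*g,.010,.034))
print("stack",fit(s,.438,.189,1.52,.036,.072),fit(t,.438,.189,1.52,.036,.072))
E
```

```text
time: 21.38
ee_pos: [0.3892, -0.0102, 0.1749]
ee_rot: [2.276, 2.162, 0.001]
contact_force: [0.5, -0.6, 0.4]
width: 1.003
t2 (array([ 0.4393, -0.2274,  1.8103]), np.float64(101.8), 729) (array([ 0.4415, -0.2251,  1.774 ]), np.float64(54.3), 986)
t1 (array([ 0.5804, -0.0559,  1.4484]), np.float64(96.8), 706) (array([ 0.581 , -0.0541,  1.4097]), np.float64(60.1), 647)
t3 (array([ 0.5892, -0.2318,  1.3603]), np.float64(106.8), 714) (array([ 0.5894, -0.229 ,  1.3276]), np.float64(64.5), 819)
stack (array([0.4384, 0.1914, 1.5109]), np.float64(27.2), 865) (array([0.4326, 0.1765, 1.4838]), np.float64(81.4), 722)
```

View pics/top8.png

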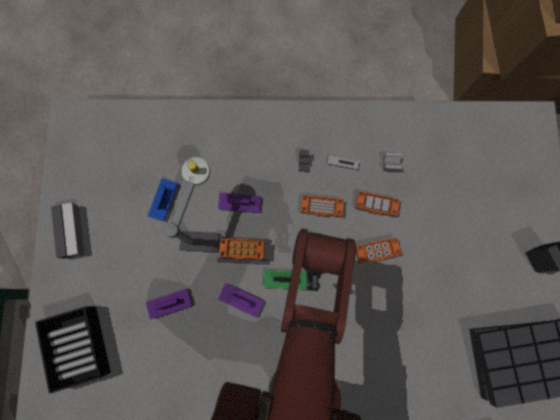

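```bash
python3 -c "
from h import *
go(.5805,-.056,.08,jaw=-.128)"
```

```text
shift [-3.64 19.27  9.52] turn [0.002 0.001 0.076] j6 -0.15
shift [-3.64 19.27  9.52] turn [-1.000e-03  3.000e-03 -3.066e+00] j6 -0.15
```

```bash
python3 -m handwheel '[-2,8,0,0,0,0.076,1, -3.6,15,3,0,0,0.076,1, -3.6,19.2,7,0,0,0.076,1, -3.6,19.2,9.5,0,0,0.076,1, -3.6,19.2,9.5,0,0,0.076,1, -3.6,19.2,9.5,0,0,0.076,1]';python3 -c "
from h import *
go(.5805,-.056,.004,jaw=-.128)"
```

```text
time: 22.22
ee_pos: [0.5799, -0.052, 0.0794]
ee_rot: [-2.354, -2.08, -0.0]
contact_force: [-0.0, -0.5, 1.0]
width: 1.001
shift [-0.39  0.11  7.54] turn [-0.    -0.     0.005] j6 -0.09
shift [-0.39  0.11  7.54] turn [ 0.    -0.    -3.137] j6 -0.09
```

```bash
python3 -m handwheel '[-0.4,0.1,4,0,0,0,1, -0.4,0.1,7,0,0,0,1, -0.4,0.1,7.5,0,0,0,1, -0.4,0.1,7.5,0,0,0,0.5, -0.4,0.1,7.5,0,0,0,0, -0.4,0.1,7.5,0,0,0,0, -0.4,0.1,7.5,0,0,0,0, -0.4,0.1,7.5,0,0,0,0]'; python3 -m handwheel '[0,0,-2,0,0,0,0, 0,0,-6,0,0,0,0, 0,0,-11,0,0,0,0, 0,0,-11,0,0,0,0, 0,0,-11,0,0,0,0]'; python3 -c "
from h import *
go(.439,.190,.11,jaw=-.048)"
```

```text
time: 23.22
ee_pos: [0.583, -0.0574, 0.0068]
ee_rot: [2.352, 2.077, 0.005]
contact_force: [-0.4, -0.0, 7.0]
width: 0.687
time: 23.85
ee_pos: [0.5796, -0.0569, 0.1137]
ee_rot: [-2.354, -2.079, 0.001]
contact_force: [-0.1, -0.3, -2.6]
width: 0.687
shift [ 22.76 -17.01   0.39] turn [-0.001 -0.    -0.076] j6 -0.09
shift [ 22.76 -17.01   0.39] turn [-0.000e+00  1.000e-03  3.066e+00] j6 -0.09
```

```bash
python3 -m handwheel '[5,-3.7,0,0,0,0,0, 10,-7.5,0,0,0,-0.05,0, 15,-11.2,0,0,0,-0.076,0, 20,-14.9,0.2,0,0,-0.076,0, 22.3,-16.7,0.4,0,0,-0.076,0, 22.7,-17,0.4,0,0,-0.076,0, 22.7,-17,0.4,0,0,-0.076,0, 22.7,-17,0.4,0,0,-0.076,0]'; python3 -c "
from h import *
go(.439,.191,.079,jaw=-.048)"
```

```text
time: 24.85
ee_pos: [0.4402, 0.1883, 0.1094]
ee_rot: [2.276, 2.166, -0.001]
contact_force: [0.0, 0.2, -2.4]
width: 0.686
shift [ 0.27 -0.13  3.04] turn [-0.     0.001 -0.001] j6 0.31
shift [ 0.27 -0.13  3.04] turn [1.00e-03 1.00e-03 3.14e+00] j6 0.31
```

```bash
python3 -m handwheel '[0.2,-0.1,1.5,0,0,0,0, 0.2,-0.1,3,0,0,0,0, 0.2,-0.1,3.3,0,0,0,0, 0.2,-0.1,3.3,0,0,0,0]'; python3 -m handwheel '[0,0,0.2,0,0,0,0, 0,0,0.3,0,0,0,0, 0,0,0.3,0,0,0,0]';  python3 -m handwheel '[0,0,0.2,0,0,0,0, 0,0,0.3,0,0,0,0, 0,0,0.3,0,0,0,0]'
```

```text
time: 25.35
ee_pos: [0.4384, 0.191, 0.0761]
ee_rot: [-2.274, -2.167, 0.002]
contact_force: [1.0, -0.7, -2.0]
width: 0.682
time: 25.72
ee_pos: [0.4389, 0.1914, 0.0739]
ee_rot: [2.274, 2.168, 0.0]
contact_force: [-0.7, -0.1, -2.7]
width: 0.684
time: 26.1
ee_pos: [0.4387, 0.1913, 0.0706]
ee_rot: [-2.274, -2.167, 0.001]
contact_force: [-0.4, -0.1, -3.3]
width: 0.689
```

```bash
python3 -m handwheel '[0,0,0.15,0,0,0,0, 0,0,0.25,0,0,0,0, 0,0,0.25,0,0,0,0]'
```

```text
time: 26.48
ee_pos: [0.4391, 0.1913, 0.0691]
ee_rot: [2.274, 2.168, -0.0]
contact_force: [-3.7, -0.6, 4.5]
width: 0.686
```

Seated (contact at 0.069). Release, then t2 next.

```bash
python3 -m handwheel '[0,0,0,0,0,0,0.8, 0,0,0,0,0,0,1, 0,0,0,0,0,0,1, 0,0,-1,0,0,0,1, 0,0,-5,0,0,0,1, 0,0,-10,0,0,0,1, -10,0,-12,0,0,0,1, -20,-4,-12,0,0,0,1, -20,-4,-12,0,0,0,1, -20,-4,-12,0,0,0,1, -20,-4,-12,0,0,0,1]'; python3 - <<'E'
from h import *
s=snap("top","top9");t=snap("side")
for n,g in dict(t2=(.439,-.228,1.81),t3=(.587,-.231,1.373)).items():
    print(n,fit(s,*g,.010,.034),fit(t,*g,.010,.034))
print("stack",fit(s,.438,.191,1.52,.036,.096))
print(blobs(s,"green",.02))
go(.439,-.2275,.08,jaw=1.81-np.pi/2)
go(.589,-.232,.08,jaw=1.37-np.pi/2)
E
```

```text
time: 27.85
ee_pos: [0.3894, -0.0077, 0.1891]
ee_rot: [2.277, 2.163, 0.002]
contact_force: [0.4, 0.2, -0.5]
width: 0.995
t2 (array([ 0.4395, -0.2282,  1.8104]), np.float64(101.9), 728) (array([ 0.4417, -0.2249,  1.7686]), np.float64(57.1), 985)
t3 (array([ 0.5886, -0.2322,  1.4043]), np.float64(103.3), 717) (array([ 0.5891, -0.2294,  1.3266]), np.float64(66.2), 817)
stack (array([0.4379, 0.1934, 1.5283]), np.float64(52.0), 881)
[(345.2, 6.1, 48.2, 19.4, 2.955, array([302., 281.])), (350.0, 85.0, 74.2, 47.4, 1.517, array([277., 279.]))]
shift [-21.86   5.98  10.88] turn [ 0.001 -0.    -0.288] j6 -0.15
shift [-21.86   5.98  10.88] turn [-0.000e+00 -2.000e-03  2.854e+00] j6 -0.15
shift [-21.59  20.99  10.89] turn [ 0.001 -0.001  0.152] j6 -0.15
shift [-21.59  20.99  10.89] turn [ 1.000e-03  2.000e-03 -2.989e+00] j6 -0.15
```

View pics/top9.png

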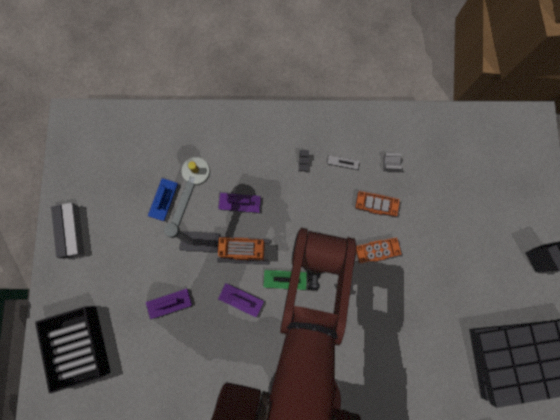

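```bash
python3 -m handwheel '[-6,1.5,0,0,0,-0.1,1, -12,3,3,0,0,-0.2,1, -18,5,7,0,0,-0.285,1, -22,6,10.9,0,0,-0.285,1, -22,6,10.9,0,0,-0.285,1, -22,6,10.9,0,0,-0.285,1, -22,6,10.9,0,0,-0.285,1]';python3 -c "
from h import *
go(.4395,-.228,.004,jaw=.234)"
```

```text
time: 28.82
ee_pos: [0.4397, -0.2281, 0.0805]
ee_rot: [1.94, 2.469, 0.001]
contact_force: [-0.6, 0.1, 0.3]
width: 0.997
shift [ 0.02 -0.02  7.65] turn [0.001 0.001 0.005] j6 -0.86
shift [ 0.02 -0.02  7.65] turn [-1.000e-03  2.000e-03 -3.137e+00] j6 -0.86
```

```bash
python3 -m handwheel '[0,0,4,0,0,0,1, 0,0,7,0,0,0,1, 0,0,7.6,0,0,0,1, 0,0,7.6,0,0,0,0.5, 0,0,7.6,0,0,0,0, 0,0,7.6,0,0,0,0, 0,0,7.6,0,0,0,0, 0,0,7.6,0,0,0,0]'; python3 -m handwheel '[0,0,-2,0,0,0,0, 0,0,-7,0,0,0,0, 0,0,-13,0,0,0,0, 0,0,-13,0,0,0,0, 0,0,-13,0,0,0,0, 0,0,-13,0,0,0,0]'; python3 -c "
from h import *
go(.439,.191,.13,jaw=-.048)"
```

```text
time: 29.82
ee_pos: [0.4404, -0.2301, 0.0056]
ee_rot: [1.941, 2.466, 0.001]
contact_force: [-2.3, 1.9, 7.2]
width: 0.684
time: 30.58
ee_pos: [0.437, -0.2279, 0.1309]
ee_rot: [-1.94, -2.465, 0.0]
contact_force: [0.5, 0.6, -2.7]
width: 0.686
shift [40.68 10.03  0.21] turn [-0.004 -0.003  0.285] j6 -0.86
shift [40.68 10.03  0.21] turn [ 0.005 -0.005 -2.857] j6 -0.86
```

```bash
python3 -m handwheel '[5,1.2,0,0,0,0.05,0, 10,2.5,0,0,0,0.1,0, 15,3.7,0,0,0,0.15,0, 20,4.9,0,0,0,0.2,0, 25,6.2,0,0,0,0.25,0, 30,7.4,0,0,0,0.285,0, 35,8.6,0,0,0,0.285,0, 39,9.6,0,0,0,0.285,0, 40.7,10,0.2,0,0,0.285,0, 40.7,10,0.2,0,0,0.285,0, 40.7,10,0.2,0,0,0.285,0, 40.7,10,0.2,0,0,0.285,0]'; python3 -c "
from h import *
go(.439,.191,.103,jaw=-.048)"
```

```text
time: 32.08
ee_pos: [0.4404, 0.1887, 0.131]
ee_rot: [2.276, 2.166, -0.001]
contact_force: [0.3, 0.2, -1.8]
width: 0.685
shift [ 0.22 -0.15  2.8 ] turn [-0.     0.001 -0.002] j6 0.31
shift [ 0.22 -0.15  2.8 ] turn [1.00e-03 1.00e-03 3.14e+00] j6 0.31
```

```bash
python3 -m handwheel '[0.15,-0.1,1.5,0,0,0,0, 0.15,-0.1,2.8,0,0,0,0, 0.15,-0.1,3,0,0,0,0, 0.15,-0.1,3,0,0,0,0]'; python3 -m handwheel '[0,0,0.2,0,0,0,0, 0,0,0.4,0,0,0,0, 0,0,0.4,0,0,0,0]'
```

```text
time: 32.58
ee_pos: [0.4391, 0.1913, 0.1007]
ee_rot: [-2.274, -2.167, 0.002]
contact_force: [0.4, 0.2, -3.5]
width: 0.689
time: 32.95
ee_pos: [0.4392, 0.1915, 0.0972]
ee_rot: [-2.274, -2.168, 0.0]
contact_force: [-0.3, 0.3, -1.9]
width: 0.686
```

```bash
python3 -m handwheel '[0,0,0.2,0,0,0,0, 0,0,0.35,0,0,0,0, 0,0,0.35,0,0,0,0]'
```

```text
time: 33.33
ee_pos: [0.4393, 0.1913, 0.0936]
ee_rot: [2.274, 2.167, -0.001]
contact_force: [-1.1, -0.5, -2.0]
width: 0.684
```

```bash
python3 -m handwheel '[0,0,0.1,0,0,0,0, 0,0,0.25,0,0,0,0, 0,0,0.25,0,0,0,0]'
```

```text
time: 33.7
ee_pos: [0.4396, 0.1914, 0.0919]
ee_rot: [2.274, 2.167, -0.0]
contact_force: [-3.4, -0.9, 3.1]
width: 0.688
```

Seated at the expected height (0.0916 predicted). Release; go for t3.

```bash
python3 -m handwheel '[0,0,0,0,0,0,0.8, 0,0,0,0,0,0,1, 0,0,0,0,0,0,1, 0,0,-1,0,0,0,1, 0,0,-5,0,0,0,1, 0,0,-10,0,0,0,1, -10,0,-11,0,0,0,1, -20,-4,-11,0,0,0,1, -20,-4,-11,0,0,0,1, -20,-4,-11,0,0,0,1, -20,-4,-11,0,0,0,1]'; python3 - <<'E'
from h import *
s=snap("top","top10");t=snap("side","side10")
for n,g in dict(t3=(.587,-.231,1.373)).items():
    print(n,fit(s,*g,.010,.034),fit(t,*g,.010,.034))
print("stack",fit(s,.438,.191,1.52,.036,.120))
print(blobs(s,"green",.02))
go(.589,-.232,.08,jaw=1.375-np.pi/2)
E
```

```text
time: 35.08
ee_pos: [0.39, -0.0075, 0.2021]
ee_rot: [2.277, 2.163, 0.002]
contact_force: [0.1, -0.4, 1.1]
width: 1.001
t3 (array([ 0.5886, -0.2322,  1.4043]), np.float64(106.1), 714) (array([ 0.5891, -0.2295,  1.3298]), np.float64(64.3), 819)
stack (array([0.4386, 0.1949, 1.4871]), np.float64(77.1), 914)
[(345.1, 5.9, 48.2, 20.0, 2.955, array([302., 281.])), (349.8, 85.2, 74.6, 47.4, 1.509, array([277., 279.]))]
shift [-21.61  20.92  12.2 ] turn [ 0.001 -0.001  0.147] j6 -0.15
shift [-21.61  20.92  12.2 ] turn [ 1.000e-03  2.000e-03 -2.994e+00] j6 -0.15
```

View pics/side10.png

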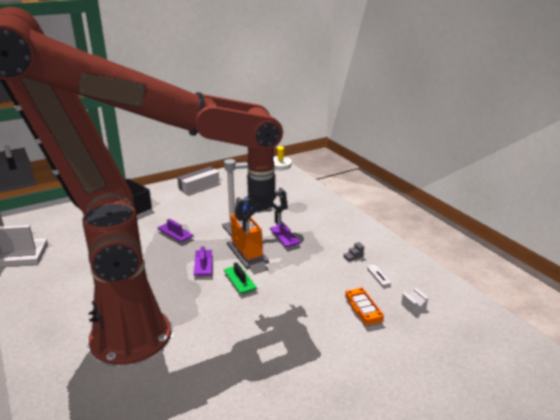

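```bash
python3 -m handwheel '[-4,4,0,0,0,0.05,1, -8.5,8.5,3,0,0,0.1,1, -13,13,7,0,0,0.147,1, -17.5,17,10,0,0,0.147,1, -22,20.9,12.2,0,0,0.147,1, -22,20.9,12.2,0,0,0.147,1, -22,20.9,12.2,0,0,0.147,1, -22,20.9,12.2,0,0,0.147,1]';python3 -c "
from h import *
go(.589,-.232,.004,jaw=-.195)"
```

```text
time: 36.17
ee_pos: [0.5882, -0.2344, 0.0791]
ee_rot: [-2.424, -1.996, 0.0]
contact_force: [-0.7, 0.6, 0.2]
width: 1.0
shift [0.25 0.04 7.51] turn [-0.001 -0.001  0.002] j6 -0.3
shift [0.25 0.04 7.51] turn [ 1.00e-03 -2.00e-03 -3.14e+00] j6 -0.3
```

```bash
python3 -m handwheel '[0.3,0,4,0,0,0,1, 0.3,0,7,0,0,0,1, 0.3,0,7.5,0,0,0,1, 0.3,0,7.5,0,0,0,0.5, 0.3,0,7.5,0,0,0,0, 0.3,0,7.5,0,0,0,0, 0.3,0,7.5,0,0,0,0, 0.3,0,7.5,0,0,0,0]'; python3 -m handwheel '[0,0,-2,0,0,0,0, 0,0,-7,0,0,0,0, 0,0,-13,0,0,0,0, 0,0,-15,0,0,0,0, 0,0,-15,0,0,0,0, 0,0,-15,0,0,0,0]'; python3 -c "
from h import *
go(.439,.191,.152,jaw=-.048)"
```

```text
time: 37.17
ee_pos: [0.5905, -0.2338, 0.0067]
ee_rot: [2.425, 1.992, 0.003]
contact_force: [0.1, 2.2, 7.1]
width: 0.686
time: 37.92
ee_pos: [0.5864, -0.2321, 0.1507]
ee_rot: [-2.423, -1.991, 0.004]
contact_force: [0.4, 0.3, -4.1]
width: 0.684
shift [ 38.65 -22.66   0.08] turn [-0.006 -0.002 -0.147] j6 -0.29
shift [ 38.65 -22.66   0.08] turn [-0.003  0.009  2.994] j6 -0.29
```

```bash
python3 -m handwheel '[4.5,-2.6,0,0,0,0,0, 9,-5.3,0,0,0,-0.05,0, 14,-8.2,0,0,0,-0.1,0, 19,-11.1,0,0,0,-0.147,0, 24,-14.1,0,0,0,-0.147,0, 29,-17,0,0,0,-0.147,0, 34,-19.9,0,0,0,-0.147,0, 37.5,-22,0,0,0,-0.147,0, 38.8,-22.7,0,0,0,-0.147,0, 38.8,-22.7,0,0,0,-0.147,0, 38.8,-22.7,0,0,0,-0.147,0, 38.8,-22.7,0,0,0,-0.147,0]'; python3 -c "
from h import *
go(.439,.191,.127,jaw=-.048)"
```

```text
time: 39.42
ee_pos: [0.4416, 0.1902, 0.1541]
ee_rot: [2.276, 2.165, -0.001]
contact_force: [0.2, -0.0, -3.8]
width: 0.689
shift [ 0.06 -0.26  2.71] turn [-0.     0.    -0.002] j6 0.31
shift [ 0.06 -0.26  2.71] turn [1.00e-03 0.00e+00 3.14e+00] j6 0.31
```

```bash
python3 -m handwheel '[0.05,-0.25,1.5,0,0,0,0, 0.05,-0.25,2.6,0,0,0,0, 0.05,-0.25,2.8,0,0,0,0, 0.05,-0.25,2.8,0,0,0,0]'; python3 -m handwheel '[0,0,0.2,0,0,0,0, 0,0,0.4,0,0,0,0, 0,0,0.4,0,0,0,0]'
```

```text
time: 39.92
ee_pos: [0.4384, 0.192, 0.1259]
ee_rot: [-2.274, -2.167, 0.001]
contact_force: [-0.6, -0.1, -3.5]
width: 0.683
time: 40.3
ee_pos: [0.4389, 0.1921, 0.1224]
ee_rot: [2.274, 2.167, 0.001]
contact_force: [0.9, 0.2, -5.0]
width: 0.686
```

```bash
python3 -m handwheel '[0,0,0.2,0,0,0,0, 0,0,0.35,0,0,0,0, 0,0,0.35,0,0,0,0]'
```

```text
time: 40.67
ee_pos: [0.4389, 0.1921, 0.1188]
ee_rot: [2.274, 2.167, 0.001]
contact_force: [1.2, 0.0, -3.4]
width: 0.683
```

```bash
python3 -m handwheel '[0,0,0.1,0,0,0,0, 0,0,0.25,0,0,0,0, 0,0,0.25,0,0,0,0]'
```

```text
time: 41.05
ee_pos: [0.439, 0.1921, 0.1169]
ee_rot: [2.274, 2.167, 0.001]
contact_force: [0.4, -0.1, 0.9]
width: 0.683
```

```bash
python3 -m handwheel '[0,0,0.05,0,0,0,0, 0,0,0.05,0,0,0,0.8, 0,0,0,0,0,0,1, 0,0,0,0,0,0,1, 0,0,-1,0,0,0,1, 0,0,-5,0,0,0,1, 0,0,-10,0,0,0,1, -10,0,-10,0,0,0,1, -20,6,-10,0,0,0,1, -32,12,-10,0,0,0,1, -32,12,-10,0,0,0,1, -32,12,-10,0,0,0,1]'; python3 - <<'E'
from h import *
s=snap("top","top11");t=snap("side","side11")
print("stack",fit(s,.438,.191,1.52,.036,.144))
print(blobs(s,"green",.02)); print(fit(s,.35,.06,1.518,.010,.020,"green",False))
print([(at(s,p["pixel"],.042)[:2],p["score"]) for p in manip.place_of(s,"cover_grip")])
c=t['img'][170:320,160:360,::-1];cv2.imwrite('pics/c11.png',cv2.resize(c,None,fx=4,fy=4,interpolation=cv2.INTER_CUBIC))
E
```

```text
time: 42.55
ee_pos: [0.5309, -0.1039, 0.2174]
ee_rot: [2.273, 2.166, 0.002]
contact_force: [1.2, 1.4, 0.5]
width: 1.002
stack (array([0.4393, 0.1957, 1.465 ]), np.float64(115.9), 944)
[(348.6, 59.7, 124.9, 47.2, 1.517, array([285., 279.]))]
(array([0.3491, 0.0594, 1.5306]), np.float64(98.2), 668)
[(array([0.33498335, 0.06499505]), 0.81), (array([0.60659049, 0.4478789 ]), 0.8), (array([0.27239966, 0.41056297]), 0.72), (array([0.58529928, 0.19589811]), 0.56)]
```

View pics/c11.png

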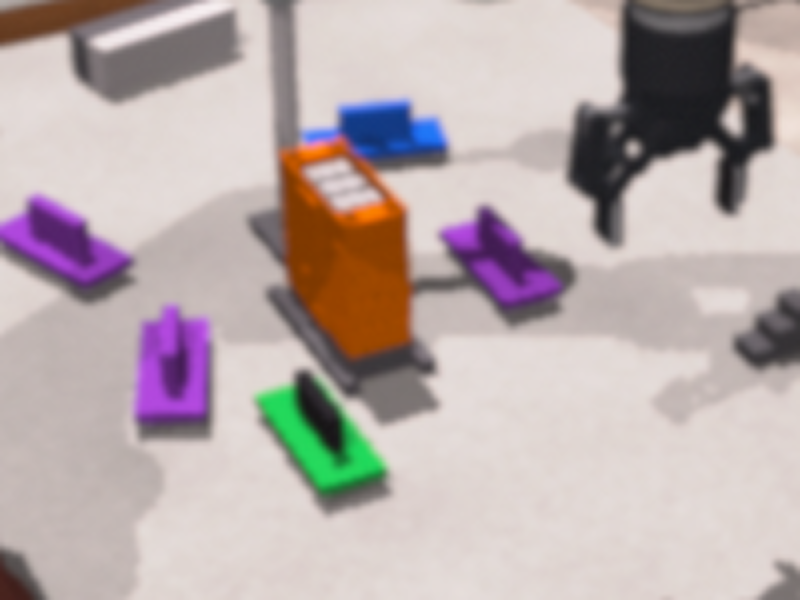

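View pics/top11.png

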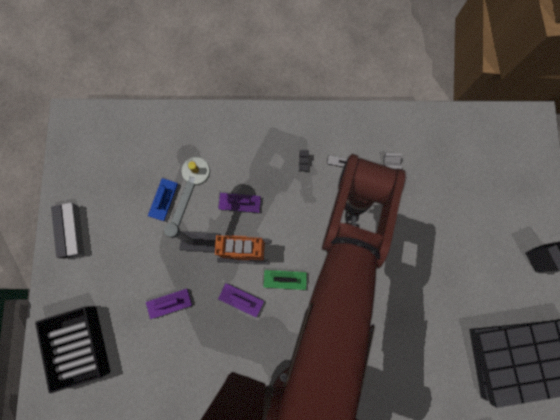

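```bash
python3 -c "
from h import *
go(.349,.0595,.10,jaw=-.053)"
```

```text
shift [ 15.44 -19.05  11.68] turn [0.001 0.    0.   ] j6 -0.27
shift [ 15.44 -19.05  11.68] turn [-1.000e-03  1.000e-03 -3.141e+00] j6 -0.27
```

```bash
python3 -m handwheel '[4,-5,0,0,0,0,1, 8,-10,0,0,0,0,1, 12,-15,3,0,0,0,1, 15.5,-19,8,0,0,0,1, 15.5,-19,11.7,0,0,0,1, 15.5,-19,11.7,0,0,0,1, 15.5,-19,11.7,0,0,0,1]';python3 -c "
from h import *
go(.349,.0595,.0275,jaw=-.053)"
```

```text
time: 43.58
ee_pos: [0.3494, 0.0622, 0.1011]
ee_rot: [2.271, 2.167, 0.003]
contact_force: [0.6, 0.3, 0.8]
width: 1.003
shift [-0.28 -0.05  7.36] turn [ 0.003 -0.     0.006] j6 0.02
shift [-0.28 -0.05  7.36] turn [ 0.     0.005 -3.136] j6 0.02
```

```bash
python3 -m handwheel '[-0.3,0,3.5,0,0,0,1, -0.3,0,7.1,0,0,0,1, -0.3,0,7.3,0,0,0,1, -0.3,0,7.3,0,0,0,0, -0.3,0,7.3,0,0,0,0, -0.3,0,7.3,0,0,0,0, -0.3,0,7.3,0,0,0,0, -0.3,0,7.3,0,0,0,0, -0.3,0,7.3,0,0,0,0]'; python3 -c "
from h import *
print(manip.observe()['ee_pos'])"; python3 -m handwheel '[0,0,-1,0,0,0,0, 0,0,-6,0,0,0,0, 0,0,-12,0,0,0,0, 0,0,-16,0,0,0,0, 0,0,-16,0,0,0,0, 0,0,-16,0,0,0,0]'; python3 -c "
from h import *
go(.439,.1895,.185,jaw=-.053)"
```

```text
time: 44.7
ee_pos: [0.3483, 0.059, 0.027]
ee_rot: [2.273, 2.167, 0.001]
contact_force: [-1.4, -1.1, 5.6]
width: 0.152
[0.348338   0.058987   0.02697411]
time: 45.45
ee_pos: [0.3461, 0.0591, 0.1848]
ee_rot: [-2.273, -2.166, 0.003]
contact_force: [-0.1, 0.5, -3.1]
width: 0.152
shift [13.47  8.65 -0.05] turn [-0.003  0.     0.005] j6 0.02
shift [13.47  8.65 -0.05] turn [-0.    -0.005 -3.137] j6 0.02
```

```bash
python3 -m handwheel '[4,2.6,-0.3,0,0,0,0, 8,5.2,-0.3,0,0,0,0, 12,7.7,-0.3,0,0,0,0, 13.5,8.65,-0.3,0,0,0,0, 13.5,8.65,-0.3,0,0,0,0, 13.5,8.65,-0.3,0,0,0,0]'; python3 -c "
from h import *
go(.439,.1897,.172,jaw=-.05)
t=snap('side')
c=t['img'][130:280,160:360,::-1];cv2.imwrite('pics/c12.png',cv2.resize(c,None,fx=4,fy=4,interpolation=cv2.INTER_CUBIC))"
```

```text
time: 46.2
ee_pos: [0.4388, 0.1887, 0.1877]
ee_rot: [-2.273, -2.166, 0.006]
contact_force: [0.4, 0.5, -2.4]
width: 0.152
shift [0.11 0.02 1.57] turn [-0.004  0.002  0.002] j6 0.31
shift [0.11 0.02 1.57] turn [-3.00e-03 -6.00e-03 -3.14e+00] j6 0.31
```

View pics/c12.png

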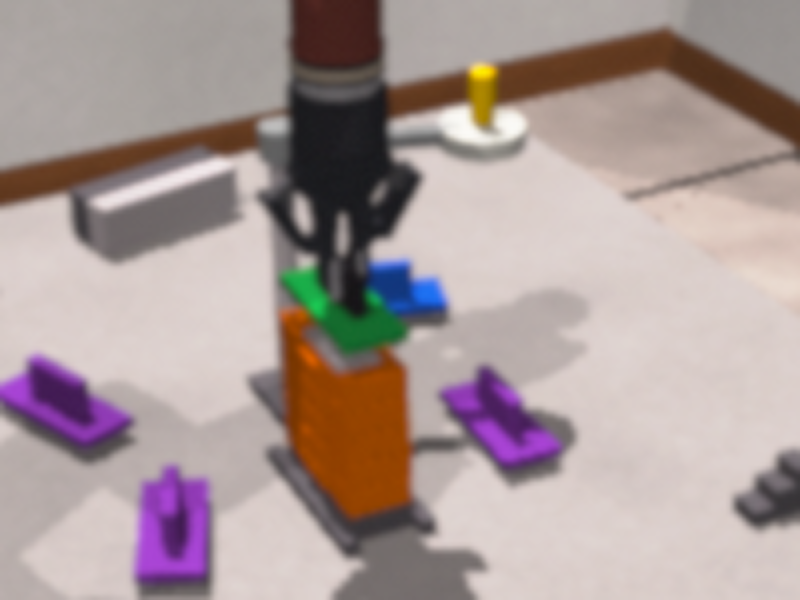

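```bash
python3 -m handwheel '[0.1,0,1,0,0,0,0, 0.1,0,1.7,0,0,0,0, 0.1,0,1.7,0,0,0,0]'; python3 -m handwheel '[0,0,0.2,0,0,0,0, 0,0,0.4,0,0,0,0, 0,0,0.4,0,0,0,0]'
```

```text
time: 46.62
ee_pos: [0.4395, 0.1902, 0.1712]
ee_rot: [-2.274, -2.166, 0.003]
contact_force: [-1.2, -0.4, -2.5]
width: 0.153
time: 47.0
ee_pos: [0.4405, 0.1908, 0.1682]
ee_rot: [-2.274, -2.167, 0.0]
contact_force: [0.6, 0.2, -2.5]
width: 0.154
```

```bash
python3 -m handwheel '[0,0,0.2,0,0,0,0, 0,0,0.3,0,0,0,0, 0,0,0.3,0,0,0,0]'
```

```text
time: 47.38
ee_pos: [0.4403, 0.191, 0.1651]
ee_rot: [-2.274, -2.167, 0.0]
contact_force: [-1.2, 1.3, -2.6]
width: 0.154
```

```bash
python3 -m handwheel '[-0.1,-0.08,0.1,0,0,0,0, -0.1,-0.08,0.3,0,0,0,0, -0.1,-0.08,0.45,0,0,0,0, -0.1,-0.08,0.45,0,0,0,0]'
```

```text
time: 47.88
ee_pos: [0.4402, 0.1901, 0.1612]
ee_rot: [2.274, 2.167, 0.002]
contact_force: [0.2, 3.5, 1.1]
width: 0.15
```

Down at the predicted height. Release and back away toward the lamp.

```bash
python3 -m handwheel '[0,0,0,0,0,0,0.5, 0,0,0,0,0,0,1, 0,0,0,0,0,0,1, 0,0,-1,0,0,0,1, 0,0,-6,0,0,0,1, 0,0,-12,0,0,0,1, -8,4,-14,0,0,0,1, -20,10,-14,0,0,0,1, -28,14,-14,0,0,0,1, -28,14,-14,0,0,0,1, -28,14,-14,0,0,0,1]'; python3 - <<'E'
from h import *
s=snap("top","top13");t=snap("side","side13")
print(blobs(s,"green",.154));print(fit(s,.439,.19,1.52,.146,.154,"green",False))
def yel(s,amin=10):
    h=cv2.cvtColor(s["img"],cv2.COLOR_RGB2HSV); m=cv2.inRange(h,(20,150,120),(32,255,255))
    n,l,st,c=cv2.connectedComponentsWithStats(m)
    return [c[i].round(1) for i in range(1,n) if st[i][4]>=amin]
print(yel(s),yel(t),tri(s,yel(s)[0],t,yel(t)[0]))
c=t['img'][130:280,160:360,::-1];cv2.imwrite('pics/c13.png',cv2.resize(c,None,fx=4,fy=4,interpolation=cv2.INTER_CUBIC))
E
```

```text
time: 49.25
ee_pos: [0.5659, -0.0967, 0.3019]
ee_rot: [2.273, 2.166, 0.001]
contact_force: [0.7, -0.1, -0.1]
width: 0.997
[(439.3, 194.3, 129.3, 49.9, 1.517, array([238., 245.]))]
(array([0.4404, 0.1938, 1.5158]), np.float64(90.5), 826)
[array([192.1, 165.4])] [array([280.2, 152.5])] (array([0.63338327, 0.30737146, 0.27380412]), np.float64(0.0011350988614608156))
```

View pics/c13.png

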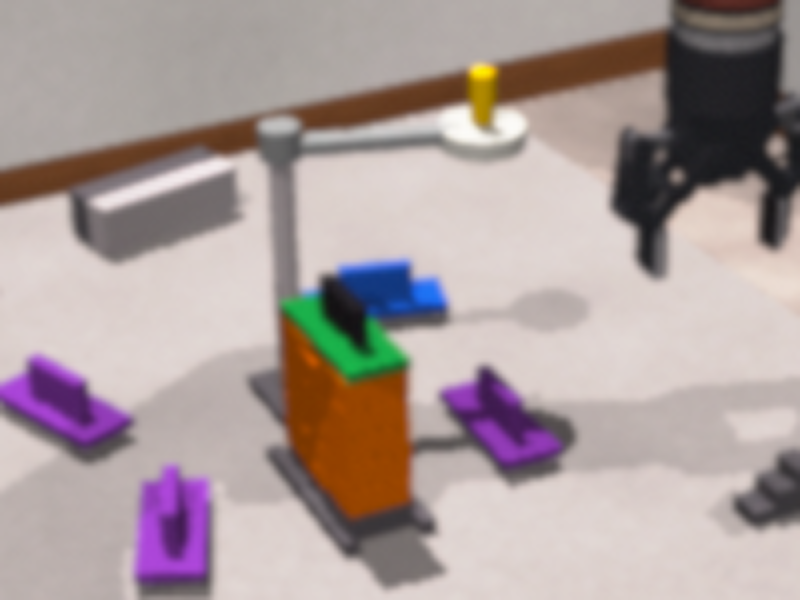

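```bash
python3 -c "
from h import *
go(.6315,.309,.35,jaw=-.0)"
```

```text
shift [41.22  4.24 -4.99] turn [ 0.002  0.003 -0.054] j6 -0.24
shift [41.22  4.24 -4.99] turn [ 5.000e-03 -2.000e-03  3.087e+00] j6 -0.24
```

```bash
python3 -m handwheel '[5,0.5,-5,0,0,-0.02,1, 11,1.1,-5,0,0,-0.054,1, 17,1.7,-5,0,0,-0.054,1, 23,2.4,-5,0,0,-0.054,1, 29,3,-5,0,0,-0.054,1, 35,3.6,-5,0,0,-0.054,1, 40,4.1,-5,0,0,-0.054,1, 41.2,4.2,-5,0,0,-0.054,1, 41.2,4.2,-5,0,0,-0.054,1, 41.2,4.2,-5,0,0,-0.054,1]';python3 -c "
from h import *
go(.6315,.309,.257,jaw=-.0)"
```

```text
time: 50.6
ee_pos: [0.6269, 0.3135, 0.3511]
ee_rot: [2.216, 2.226, -0.001]
contact_force: [-0.1, -0.4, 0.4]
width: 1.0
shift [-0.44  0.46  9.41] turn [0.    0.001 0.005] j6 0.36
shift [-0.44  0.46  9.41] turn [-1.000e-03  0.000e+00 -3.137e+00] j6 0.36
```

```bash
python3 -m handwheel '[-0.4,0.4,0,0,0,0,1, -0.4,0.4,5,0,0,0,1, -0.4,0.4,9.3,0,0,0,1, -0.4,0.4,9.3,0,0,0,1, -0.4,0.4,9.3,0,0,0,0, -0.4,0.4,9.3,0,0,0,0, -0.4,0.4,9.3,0,0,0,0, -0.4,0.4,9.3,0,0,0,0, -0.4,0.4,9.3,0,0,0,0]'
```

```text
time: 51.72
ee_pos: [0.6308, 0.3117, 0.26]
ee_rot: [-2.214, -2.228, -0.003]
contact_force: [-3.2, 1.0, 7.2]
width: 0.239
```

```bash
python3 -m handwheel '[-3.1,-1.3,0,0,0,0,0, -6,-3.2,0,0,0,0,0, -8.4,-5.6,0,0,0,0,0, -10.2,-8.5,0,0,0,0,0, -11.5,-11.6,0,0,0,0,0, -12.1,-15,0,0,0,0,0, -12.1,-17.7,0,0,0,0,0, -11.9,-19.2,0,0,0,0,0, -11.9,-19.2,0,0,0,0,0, -11.9,-19.2,0,0,0,0,0]'; python3 -c "
from h import *
snap('side','side14')"
```

```text
time: 52.98
ee_pos: [0.4402, 0.1871, 0.2599]
ee_rot: [2.208, 2.223, -0.007]
contact_force: [-4.1, -10.3, 9.0]
width: 0.238
```

View pics/side14.png

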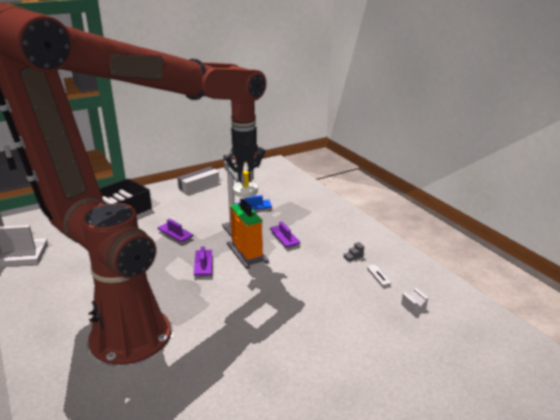

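Lamp is over the stack. Release straight up and clear away.

```bash
python3 -m handwheel '[0,0,0,0,0,0,0.6, 0,0,0,0,0,0,1, 0,0,0,0,0,0,1, 0,0,-4,0,0,0,1, 0,0,-9,0,0,0,1, 0,0,-13,0,0,0,1, -10,4,-14,0,0,0,1, -20,8,-14,0,0,0,1, -32,12,-14,0,0,0,1, -32,12,-14,0,0,0,1, -32,12,-14,0,0,0,1, -32,12,-14,0,0,0,1]'; python3 - <<'E'
from h import *
s=snap("top","top15");t=snap("side","side15")
def yel(s,amin=10):
    h=cv2.cvtColor(s["img"],cv2.COLOR_RGB2HSV); m=cv2.inRange(h,(20,150,120),(32,255,255))
    n,l,st,c=cv2.connectedComponentsWithStats(m)
    return [c[i].round(1) for i in range(1,n) if st[i][4]>=amin]
print(yel(s),yel(t),tri(s,yel(s)[0],t,yel(t)[0]),at(s,yel(s)[0],.293))
c=t['img'][130:280,160:360,::-1];cv2.imwrite('pics/c15.png',cv2.resize(c,None,fx=4,fy=4,interpolation=cv2.INTER_CUBIC))
E
```

```text
time: 54.52
ee_pos: [0.5622, -0.1315, 0.3968]
ee_rot: [-2.217, -2.225, 0.001]
contact_force: [-0.2, 1.1, -0.4]
width: 1.001
[array([235.2, 239.4])] [array([244.9, 178.3])] (array([0.44083405, 0.19033929, 0.272036  ]), np.float64(0.0005577606788067395)) [0.43804545 0.18841198 0.293     ]
```

View pics/c15.png

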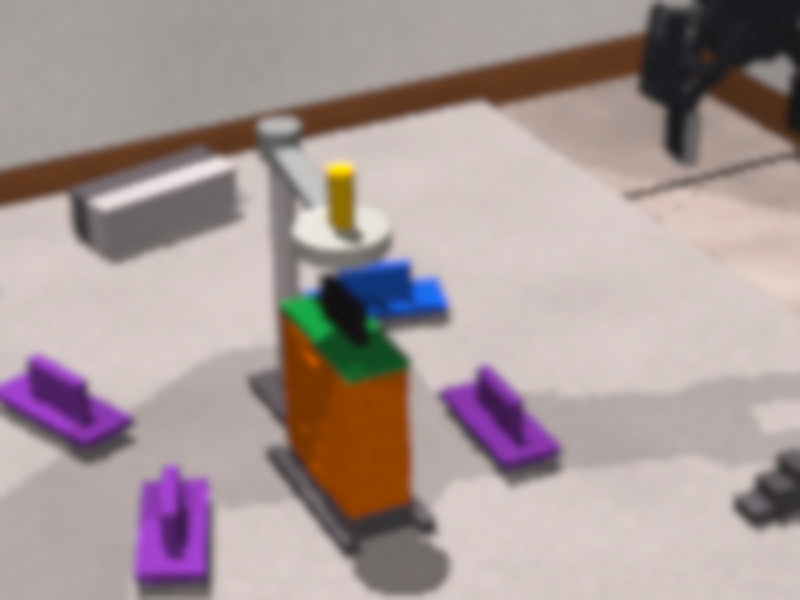

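View pics/top15.png

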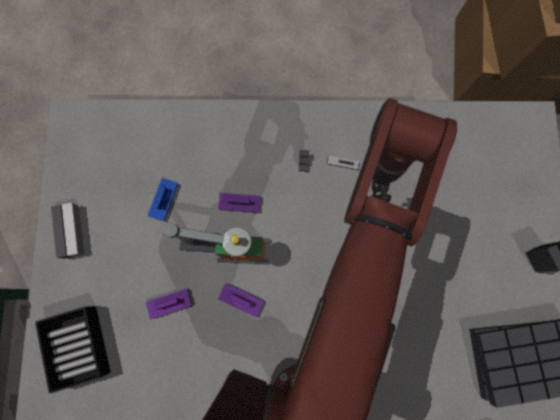

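```bash
python3 -c "
from cell import manip
print(manip.close_job())"
```

```text
the job is handed in; nothing more can be done
None
```

The job is handed in at about 55 s of the 210 s. My last checks showed everything in place, but the hand-in reports no verdict.

- **What I did:** I swung the lamp aside by about 1.5 rad and set the green cover on the bench. I stacked all four loose trays on the dock's tray: brass stops, studs, washers and ground blocks, in that order. Then I seated the cover on top and swung the lamp back.
- **Seating:** Each tray and the cover stopped within about 1 mm of its predicted seated height, with a contact force of 6 N or less. In the last side picture the stack looks straight and flush.
- **Lamp:** The grip measured (0.441, 0.190) m, against a dock centre of about (0.439, 0.190) m, so it is roughly 2 mm off centre (30 mm allowed).
- **Robot and bystanders:** The gripper is clear of everything. The step block and strap show where they were at the start. The V-block was hidden behind the arm in the last top picture, but it was in place in the side picture taken at about 53 s. I did not re-measure any of the three.
- **Disagreements:** The two cameras' fits differed by up to 4 mm in position and up to 0.08 rad in yaw. Once the stack grew, its outline fit from above drifted by 4 mm and 0.05 rad, so for seating I relied on the gripper's position and force readings.

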